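# Reload the glaze jar mill, shut its guard and set it running

### The job

The jars now in the jar mill are finished: move each to the wooden parking rack on the mill's far side, and lay every fresh jar from the table into the mill, one to a place, each along the rollers or dowels with its round middle fully down on them and its wider end pieces clear. Then push the guard door shut until it seats on its catch, and then press the switch knob down, turn it clockwise as far as it goes and let it spring back up. Leave all jars properly lying and the guard shut, and do not disturb the bowl, mug and pot.

Things in the scene. Friction and masses are not known exactly. Their poses are not given: they have to be found in the camera images.
- jar0_mid (a point): a fresh jar (plain middle), found on the table: closed white grinding jar on its side, 110 mm long, about 0.35 kg: round middle 54 mm across and 78 mm long, an eight-sided end piece 66 mm across flats and 16 mm long at each end (one white, one grey cap), so it lies on a flat and does not roll. This point is its centre, 33 mm above what its end pieces lie on; x along the jar. May be absent (None)
- jar1_mid (a point): a fresh jar (plain middle), found on the table: closed white grinding jar on its side, 110 mm long, about 0.35 kg: round middle 54 mm across and 78 mm long, an eight-sided end piece 66 mm across flats and 16 mm long at each end (one white, one grey cap), so it lies on a flat and does not roll. This point is its centre, 33 mm above what its end pieces lie on; x along the jar. May be absent (None)
- jar2_mid (a point): a fresh jar (plain middle), found on the table: closed white grinding jar on its side, 110 mm long, about 0.35 kg: round middle 54 mm across and 78 mm long, an eight-sided end piece 66 mm across flats and 16 mm long at each end (one white, one grey cap), so it lies on a flat and does not roll. This point is its centre, 33 mm above what its end pieces lie on; x along the jar. May be absent (None)
- jar3_mid (a point): a fresh jar (plain middle), found on the table: closed white grinding jar on its side, 110 mm long, about 0.35 kg: round middle 54 mm across and 78 mm long, an eight-sided end piece 66 mm across flats and 16 mm long at each end (one white, one grey cap), so it lies on a flat and does not roll. This point is its centre, 33 mm above what its end pieces lie on; x along the jar. May be absent (None)
- done0_mid (a point): a finished jar (two thin steel bands round its middle), found in the mill: closed white grinding jar on its side, 110 mm long, about 0.35 kg: round middle 54 mm across and 78 mm long, an eight-sided end piece 66 mm across flats and 16 mm long at each end (one white, one grey cap), so it lies on a flat and does not roll. This point is its centre, 33 mm above what its end pieces lie on; x along the jar. May be absent (None)
- done1_mid (a point): a finished jar (two thin steel bands round its middle), found in the mill: closed white grinding jar on its side, 110 mm long, about 0.35 kg: round middle 54 mm across and 78 mm long, an eight-sided end piece 66 mm across flats and 16 mm long at each end (one white, one grey cap), so it lies on a flat and does not roll. This point is its centre, 33 mm above what its end pieces lie on; x along the jar. May be absent (None)
- done2_mid (a point): a finished jar (two thin steel bands round its middle), found in the mill: closed white grinding jar on its side, 110 mm long, about 0.35 kg: round middle 54 mm across and 78 mm long, an eight-sided end piece 66 mm across flats and 16 mm long at each end (one white, one grey cap), so it lies on a flat and does not roll. This point is its centre, 33 mm above what its end pieces lie on; x along the jar. May be absent (None)
- done3_mid (a point): a finished jar (two thin steel bands round its middle), found in the mill: closed white grinding jar on its side, 110 mm long, about 0.35 kg: round middle 54 mm across and 78 mm long, an eight-sided end piece 66 mm across flats and 16 mm long at each end (one white, one grey cap), so it lies on a flat and does not roll. This point is its centre, 33 mm above what its end pieces lie on; x along the jar. May be absent (None)
- mill: the jar mill, fixed; open above; base 20 mm thick. Origin on the table, midway between the four bays; y runs along the rollers. Long sides: rails 55 mm high at x +-119 mm. Beyond the +x rail: wooden parking rack. +y end: white drive housing (x +-100, y 135 to 215 mm, 130 mm high), switch on top. -y end: guard door between posts 140 mm high (16 mm square, x +-121, y -146 mm)
- bay0 (a point): bay of the mill at x -46, y -62 (next to the guard door) mm: where the centre of a seated jar lies, 84 mm above the table, jar along the mill's y (either way round). Two black rubber rollers 26 mm across, 64 mm long, axes 24 mm to either side in x and 32 mm below this point, carry the jar's round middle; its wider end pieces hang free beyond their ends, with about 7 mm of play lengthwise
- bay1 (a point): bay of the mill at x -46, y +62 mm: where the centre of a seated jar lies, 84 mm above the table, jar along the mill's y (either way round). Two black rubber rollers 26 mm across, 64 mm long, axes 24 mm to either side in x and 32 mm below this point, carry the jar's round middle; its wider end pieces hang free beyond their ends, with about 7 mm of play lengthwise
- bay2 (a point): bay of the mill at x +46, y -62 (next to the guard door) mm: where the centre of a seated jar lies, 84 mm above the table, jar along the mill's y (either way round). Two black rubber rollers 26 mm across, 64 mm long, axes 24 mm to either side in x and 32 mm below this point, carry the jar's round middle; its wider end pieces hang free beyond their ends, with about 7 mm of play lengthwise
- bay3 (a point): bay of the mill at x +46, y +62 mm: where the centre of a seated jar lies, 84 mm above the table, jar along the mill's y (either way round). Two black rubber rollers 26 mm across, 64 mm long, axes 24 mm to either side in x and 32 mm below this point, carry the jar's round middle; its wider end pieces hang free beyond their ends, with about 7 mm of play lengthwise
- rack0 (a point): place on the mill's wooden parking rack at x 168, y -85 mm of the mill: where the centre of a seated jar lies, 72 mm above the table, jar along the mill's y (either way round). Two wooden dowels 26 mm across, 64 mm long, axes 24 mm to either side in x and 32 mm below this point, carry the jar's round middle; end pieces hang free, about 7 mm of play lengthwise
- rack1 (a point): place on the mill's wooden parking rack at x 168, y 40 mm of the mill: where the centre of a seated jar lies, 72 mm above the table, jar along the mill's y (either way round). Two wooden dowels 26 mm across, 64 mm long, axes 24 mm to either side in x and 32 mm below this point, carry the jar's round middle; end pieces hang free, about 7 mm of play lengthwise
- guard (a joint): guard door: white frame, clear panel, 208 mm wide, 10 mm thick, 28 to 138 mm above the table, vertical hinge. 0 shut (then it runs from the hinge along the mill's +x); grows as it swings out to the mill's -y side, to 1.5 rad. Moves freely, stays where left. Sprung catch on the far post: met at about 0.1 rad, passed at 0.045 with some 5 N at the free edge; push on to the stop at 0, where it holds
- guard_hinge (a point): on the guard door's hinge axis, half-way up the door (83 mm above the table); x runs in the door's middle plane towards the free edge, 208 mm away; y is normal to the door and points into the mill when the door is shut (the outer face, to push on, lies 5 mm to its -y)
- guard_edge (a point): the middle of the guard door's free edge, half-way up; axes as at the hinge
- dial (a joint): turn of the mill's switch: 0 off (as found), grows clockwise seen from above, stop at 1.2 rad = run. A lug locks it against turning (beyond about 0.1 rad) unless the knob is pressed down more than 6 mm; let go between off and run it stays down; at run it springs up and locks again
- dial_press (a joint): how far the switch knob is pressed down: 0 up, 0.010 m fully down; spring 2 N at the top to 6 N at the bottom
- dial_grip (a point): where to grip the switch knob's upright bar, on the turning axis, 186 mm above the table with the knob up; the bar is 52 mm long along this point's x axis, 14 mm wide, its top 11 mm above this point; 22 mm below this point it stands on a round black skirt 48 mm across
- bowl: a stoneware bowl 120 mm across, 55 mm high, a bystander to leave alone. Origin under its centre
- mug: a cream mug 84 mm across, 90 mm high, a bystander to leave alone. Origin under its centre
- pot: a grey clay pot 90 mm across, 85 mm high, a bystander to leave alone. Origin under its centre

How it is judged (in metres and radians):
On the way, in this order (a step that is already met when the one before it is completed fails the run):
1. every finished jar lies fully down on the rack and every fresh jar in a bay of the mill (((horizontal distance between jar0_mid and bay0 below 0.012 m and z of jar0_mid in the frame of bay0 between -0.006 and 0.004 m and angle between the x axis of jar0_mid and the y axis of mill, either way round below 0.12 rad) or (horizontal distance between jar0_mid and bay1 below 0.012 m and z of jar0_mid in the frame of bay1 between -0.006 and 0.004 m and angle between the x axis of jar0_mid and the y axis of mill, either way round below 0.12 rad) or (horizontal distance between jar0_mid and bay2 below 0.012 m and z of jar0_mid in the frame of bay2 between -0.006 and 0.004 m and angle between the x axis of jar0_mid and the y axis of mill, either way round below 0.12 rad) or (horizontal distance between jar0_mid and bay3 below 0.012 m and z of jar0_mid in the frame of bay3 between -0.006 and 0.004 m and angle between the x axis of jar0_mid and the y axis of mill, either way round below 0.12 rad)) and ((horizontal distance between jar1_mid and bay0 below 0.012 m and z of jar1_mid in the frame of bay0 between -0.006 and 0.004 m and angle between the x axis of jar1_mid and the y axis of mill, either way round below 0.12 rad) or (horizontal distance between jar1_mid and bay1 below 0.012 m and z of jar1_mid in the frame of bay1 between -0.006 and 0.004 m and angle between the x axis of jar1_mid and the y axis of mill, either way round below 0.12 rad) or (horizontal distance between jar1_mid and bay2 below 0.012 m and z of jar1_mid in the frame of bay2 between -0.006 and 0.004 m and angle between the x axis of jar1_mid and the y axis of mill, either way round below 0.12 rad) or (horizontal distance between jar1_mid and bay3 below 0.012 m and z of jar1_mid in the frame of bay3 between -0.006 and 0.004 m and angle between the x axis of jar1_mid and the y axis of mill, either way round below 0.12 rad)) and ((horizontal distance between jar2_mid and bay0 below 0.012 m and z of jar2_mid in the frame of bay0 between -0.006 and 0.004 m and angle between the x axis of jar2_mid and the y axis of mill, either way round below 0.12 rad) or (horizontal distance between jar2_mid and bay1 below 0.012 m and z of jar2_mid in the frame of bay1 between -0.006 and 0.004 m and angle between the x axis of jar2_mid and the y axis of mill, either way round below 0.12 rad) or (horizontal distance between jar2_mid and bay2 below 0.012 m and z of jar2_mid in the frame of bay2 between -0.006 and 0.004 m and angle between the x axis of jar2_mid and the y axis of mill, either way round below 0.12 rad) or (horizontal distance between jar2_mid and bay3 below 0.012 m and z of jar2_mid in the frame of bay3 between -0.006 and 0.004 m and angle between the x axis of jar2_mid and the y axis of mill, either way round below 0.12 rad)) and ((horizontal distance between jar3_mid and bay0 below 0.012 m and z of jar3_mid in the frame of bay0 between -0.006 and 0.004 m and angle between the x axis of jar3_mid and the y axis of mill, either way round below 0.12 rad) or (horizontal distance between jar3_mid and bay1 below 0.012 m and z of jar3_mid in the frame of bay1 between -0.006 and 0.004 m and angle between the x axis of jar3_mid and the y axis of mill, either way round below 0.12 rad) or (horizontal distance between jar3_mid and bay2 below 0.012 m and z of jar3_mid in the frame of bay2 between -0.006 and 0.004 m and angle between the x axis of jar3_mid and the y axis of mill, either way round below 0.12 rad) or (horizontal distance between jar3_mid and bay3 below 0.012 m and z of jar3_mid in the frame of bay3 between -0.006 and 0.004 m and angle between the x axis of jar3_mid and the y axis of mill, either way round below 0.12 rad)) and ((horizontal distance between done0_mid and rack0 below 0.012 m and z of done0_mid in the frame of rack0 between -0.006 and 0.004 m and angle between the x axis of done0_mid and the y axis of mill, either way round below 0.12 rad) or (horizontal distance between done0_mid and rack1 below 0.012 m and z of done0_mid in the frame of rack1 between -0.006 and 0.004 m and angle between the x axis of done0_mid and the y axis of mill, either way round below 0.12 rad)) and ((horizontal distance between done1_mid and rack0 below 0.012 m and z of done1_mid in the frame of rack0 between -0.006 and 0.004 m and angle between the x axis of done1_mid and the y axis of mill, either way round below 0.12 rad) or (horizontal distance between done1_mid and rack1 below 0.012 m and z of done1_mid in the frame of rack1 between -0.006 and 0.004 m and angle between the x axis of done1_mid and the y axis of mill, either way round below 0.12 rad)) and ((horizontal distance between done2_mid and rack0 below 0.012 m and z of done2_mid in the frame of rack0 between -0.006 and 0.004 m and angle between the x axis of done2_mid and the y axis of mill, either way round below 0.12 rad) or (horizontal distance between done2_mid and rack1 below 0.012 m and z of done2_mid in the frame of rack1 between -0.006 and 0.004 m and angle between the x axis of done2_mid and the y axis of mill, either way round below 0.12 rad)) and ((horizontal distance between done3_mid and rack0 below 0.012 m and z of done3_mid in the frame of rack0 between -0.006 and 0.004 m and angle between the x axis of done3_mid and the y axis of mill, either way round below 0.12 rad) or (horizontal distance between done3_mid and rack1 below 0.012 m and z of done3_mid in the frame of rack1 between -0.006 and 0.004 m and angle between the x axis of done3_mid and the y axis of mill, either way round below 0.12 rad))), for 0.2 s.
2. then the guard door is shut on its catch (value of joint guard below 0.02 rad), for 0.2 s.
3. then the switch knob is pressed down while still at off (value of joint dial_press above 0.005 m and value of joint dial below 0.3 rad).
4. then it is turned to run and has sprung up (value of joint dial above 1.08 rad and value of joint dial_press below 0.002 m), for 0.2 s.
At the end, for the whole second after the job is handed in: fresh jars lie at rest in bays and finished jars on the rack (centre within 12 mm of the place's point horizontally, at most 4 mm above it, within 0.12 rad of the mill's y); guard on its catch (below 0.02 rad); switch past 1.08 rad and its knob up (pressed under 2 mm) (all of step 1 and all of step 4 and value of joint guard below 0.02 rad and linear speed of each of jar0, jar1, jar2, jar3, done0, done1, done2, done3 below 0.02 m/s); the robot touches nothing.
It fails at once if the bowl is moved more than 30 mm (distance of bowl from where it was at the start of the episode above 0.03 m).
It fails at once if the mug is moved more than 30 mm (distance of mug from where it was at the start of the episode above 0.03 m).
It fails at once if the pot is moved more than 30 mm (distance of pot from where it was at the start of the episode above 0.03 m).
Of jar0, jar1, jar2, jar3 only 3 to 4 are there at a start; the rules pass over those that are not, and their reading is None.
Of done0, done1, done2, done3 only 1 to 2 are there at a start; the rules pass over those that are not, and their reading is None.
At some moment in a run one of jar0, jar1, jar2, jar3, done0, done1, done2, done3 may be knocked a few centimetres aside while the robot is not near it.
It also fails if it takes over 210 s, if anything falls off the work surface, if the arm or the gripper's body presses on something with over 40 N, if the wrist force passes 120 N, or if a joint passes its speed limit or range.

### The arm

A 6-joint arm with a two-finger parallel gripper is mounted at the origin on the work surface. World frame = base frame: x ahead of the robot, y to its left, z up, the work surface at z = 0. Lengths are in mm, angles in degrees, forces in N, time in s.
With the tool pointing down it reaches from about 325 to 1000 mm from the base axis. Payload 5.1 kg.
Tool frame: the origin (TCP) lies on the mounting face of the last link; the fingertips stand 173 mm ahead of it and the grasp point (between the pads) lies 155 mm ahead of it; z points along the fingers, y is the direction in which the jaws open and shut (so a half turn about z gives the same grasp; the last joint's range is limited). The gripper opens to 85 mm and grips with 20 to 120 N. Pads are 22 mm wide; open, the fingers measure 114 mm over their backs; the gripper's body (76 mm by 85 mm) begins 54 mm behind the grasp point. The pads swing forward as they close: fully open they stand 13 mm farther back than shut.
Start: joints at [-76.696, 7.093, 94.555, -0, 78.352, -4.733], TCP at [201.225, -618.057, 404.722] pointing down, gripper open.
Joint ranges: [-149.61, 149.61], [-58.7, 133.49], [1.44, 155.28], [-77.14, 257.14], [18.33, 153.61], [-166.67, 166.67]. Speed limits (degrees/s): [147.25, 147.25, 180, 180, 180, 180].

### API

Orientations are given as a 3x3 rotation matrix whose columns are the frame's x, y, z axes.
In Python, from station import * gives the robot as it stands.
- The arm moves only by the tool arm_command, never from a script. Its arguments are lists of equal length, an entry for each row: "offset": the shift along the tool's x, y, z in units of 40 mm (1.0 is 40 mm), a list of three; "spin": the turn about the tool's z in units of 5 degrees (1.0 is 5 degrees). In form: {"offset": [[dx, dy, dz], ...], "spin": [spin, ...]}. A call has exactly 10 rows; each row is the pose to reach, as a shift and turn from the pose commanded when the call began, along the tool's axes at that moment; what a row does not reach only later rows make up. A row lasts 1/12 s, in which the tool goes at most 41.7 mm and 7.16 degrees, less where a joint would pass 70% of its speed; a pose out of reach is approached as far as the arm can. A call with a gripper value outside its range is refused whole. "jaw" is the opening, from 0 (shut) to 1 (fully open), set as the call begins (left out, the last holds). The fingers move at their own pace and stop on an object; the grip force is fixed at half the most. Time passes only in rows, so rows that repeat a pose let the fingers close, or fill a call up. It gives the time, the measured TCP pose, the force and the opening at its end, in the units of the state.
- observe(): the state, without advancing time (a new reading comes with each control period).
- get_image(name): name is "side" or "top" or "wrist"; returns a dict with "color" (384x512x3 uint8, red, green, blue), "K" (3x3 intrinsics, pixels), "k1" (the pictures are not rectified: a ray, as slopes to the right and down, at radius r is drawn at 1 + k1 r^2 times it, then the intrinsics apply), "R" (3x3) and "t" (3): a world point X has camera coordinates R X + t. Camera axes: x right, y down, z forward; pixel columns grow to the right and rows downward; lengths in mm; the calibration is good to about 2 mm. A picture is of the moment at which its call begins. There is no depth.
- sign_off(): hands the job in, once; it reports no verdict.
The state is a dict: "time_s": time; "joint_pos": joint angles; "joint_velocities": joint speeds; "effort": joint torques, N m; "ee_pos": TCP position; "tcp_rot": TCP orientation; "wrist_force": force on the tool from outside, world axes, zero at the start; "wrist_torque": the same for the moment, N m; "gripper_width": opening from 0.0 (shut) to 1.0 (fully open).
Only numpy, scipy, OpenCV 4.12 (cv2) and the standard library are available. Lean on these libraries where they do the work, as an engineer would, in place of code of your own. Each camera call takes 0.05 s, during which the arm holds its last target.

## Working session

There is one attempt and no reset: what is moved stays moved. The work goes in short steps, Python scripts to look and compute and a tool call to move; the robot and the scene stay as the last step left them, time stands still between calls to the robot, and variables do not carry over. Pictures are saved under pics/ and viewed, and the job is handed in when it is done.

Besides the shell and the picture viewer there is one more tool, called after "Emit:" as name([rows], argument=value, ...), one row to a line, values as JSON. arm_command: Moves the arm, as the interface text tells. Its arguments: {"type":"object","properties":{"offset":{"type":"array","items":{"type":"array","items":{"type":"number"}}},"spin":{"type":"array","items":{"type":"number"}},"jaw":{"type":"number"}},"required":["offset","spin"]}

```bash
ls; mkdir -p pics; python3 - <<'E'
from station import *
import cv2
print(observe())
for n in ["side","top","wrist"]:
    im=get_image(n)
    cv2.imwrite(f"pics/{n}0.png",im["color"][:,:,::-1])
    print(n,im["K"],im["k1"],im["R"],im["t"])
E
```

```text
pics
{'time_s': 0.0, 'joint_pos': array([-7.66979760e+01,  7.13493705e+00,  9.46339005e+01, -1.00157715e-03,
        7.83537446e+01, -4.73278261e+00]), 'joint_velocities': array([ 0.03852116, -0.00592897, -0.09919311, -0.00748083, -0.11993018,
        0.04601387]), 'effort': array([-1.06808322e-03, -4.23607850e+01, -3.65452731e+01, -2.56207195e-04,
        6.98997508e-03, -1.20687886e-07]), 'ee_pos': array([ 201.14805441, -617.83122112,  403.43823539]), 'tcp_rot': array([[ 9.50867558e-01,  3.09597525e-01, -5.08917252e-04],
       [ 3.09597902e-01, -9.50865301e-01,  2.07812020e-03],
       [ 1.59469113e-04, -2.13357679e-03, -9.99997711e-01]]), 'wrist_force': array([ 0.19121213,  1.09399587, -0.30210972]), 'wrist_torque': array([-0.0081862 ,  0.04180573, -0.00524312]), 'gripper_width': 0.9999861554230469}
side [[348.75776077   0.         253.93515969]
 [  0.         348.75776077 193.73017259]
 [  0.           0.           1.        ]] -0.07982623361836472 [[-0.99879525 -0.04775552 -0.01128995]
 [-0.02625565  0.71443236 -0.69921173]
 [ 0.04145713 -0.69807293 -0.7148255 ]] [ 539.74094704  154.82901929 1067.25214262]
top [[381.13468007   0.         257.68035553]
 [  0.         381.13468007 189.90776613]
 [  0.           0.           1.        ]] -0.10486794331087444 [[-0.0065493  -0.99986629  0.01498353]
 [-0.99797573  0.00558759 -0.06335002]
 [ 0.06325782 -0.0153681  -0.99787889]] [ -67.6916258   573.72530718 1376.27159395]
wrist [[289.03776036   0.         254.74314397]
 [  0.         289.03776036 194.05201518]
 [  0.           0.           1.        ]] -0.020132678901085208 [[ 0.30871591 -0.95115171 -0.00221427]
 [-0.90336512 -0.29393283  0.31230586]
 [-0.2977011  -0.0944135  -0.94997902]] [-648.87666922  -39.00511131  380.37572914]
```

View pics/side0.png

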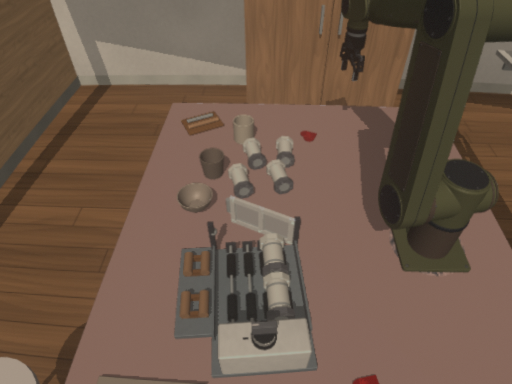

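View pics/top0.png

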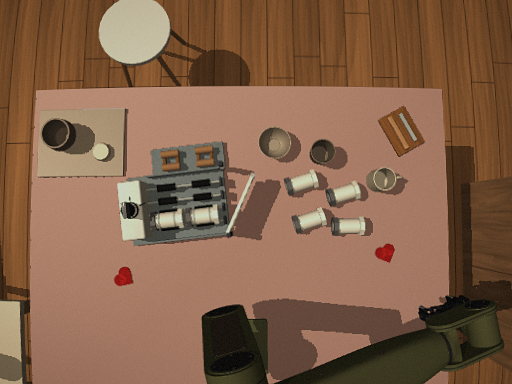

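View pics/wrist0.png

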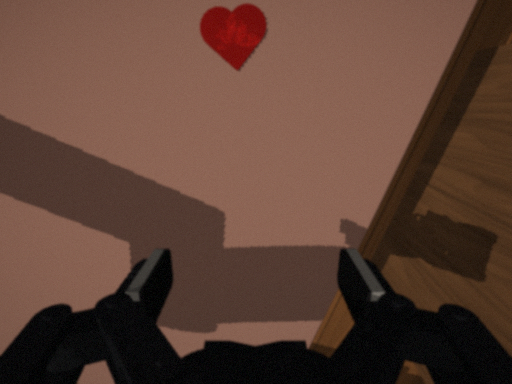

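```bash
cat > h.py <<'E'
from station import *
import numpy as np, cv2
def und(im,px):
    K=im["K"];p=np.atleast_2d(np.array(px,float))
    d=np.array([im["k1"],0,0,0,0.])
    return cv2.undistortPoints(p.reshape(-1,1,2),K,d).reshape(-1,2)
def ray(im,px):
    n=und(im,px);R=np.array(im["R"]);t=np.array(im["t"])
    d=np.c_[n,np.ones(len(n))]@R   # R^T d
    c=-R.T@t
    return c,d
def onz(im,px,z):
    c,d=ray(im,px); s=(z-c[2])/d[:,2]
    return c+d*s[:,None]
def proj(im,X):
    X=np.atleast_2d(np.array(X,float));R=np.array(im["R"])
    return cv2.projectPoints(X,cv2.Rodrigues(R)[0],np.array(im["t"],float),im["K"],np.array([im["k1"],0,0,0,0.]))[0].reshape(-1,2)
def crop(im,x0,y0,x1,y1,s,fn):
    c=im["color"][y0:y1,x0:x1,::-1]
    cv2.imwrite(fn,cv2.resize(c,None,fx=s,fy=s,interpolation=cv2.INTER_CUBIC))
E
python3 - <<'E'
from h import *
im=get_image("top")
crop(im,110,135,265,250,5,"pics/top_mill.png")
crop(im,250,120,410,240,5,"pics/top_jars.png")
im=get_image("side")
crop(im,165,190,320,375,3.2,"pics/side_mill.png")
crop(im,170,105,320,220,5,"pics/side_jars.png")
E
```

```text
(no output)
```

View pics/top_mill.png

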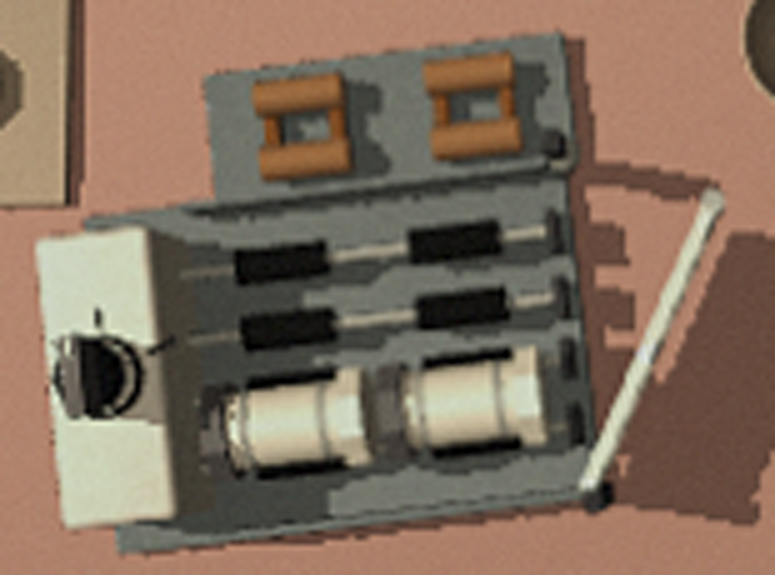

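View pics/top_jars.png

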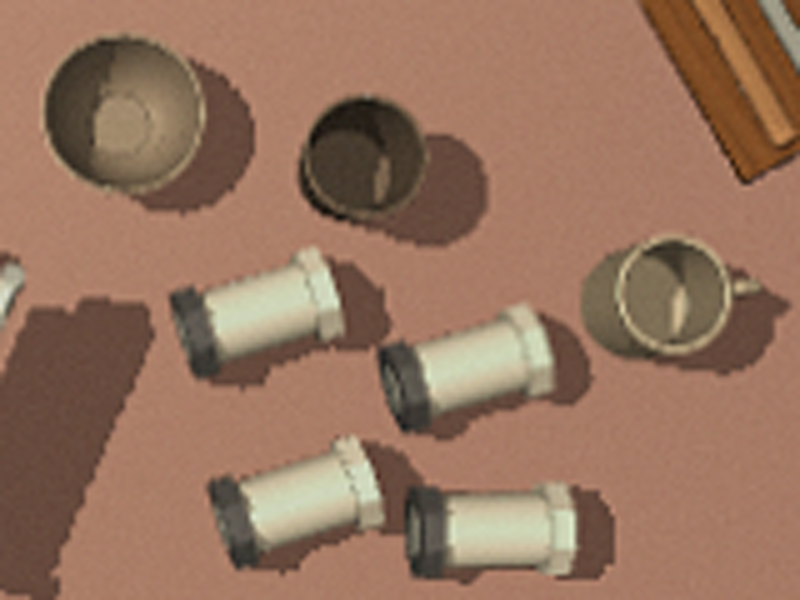

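View pics/side_mill.png

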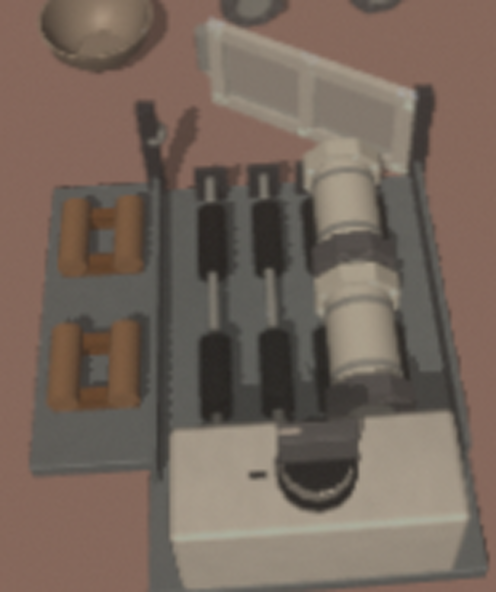

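View pics/side_jars.png

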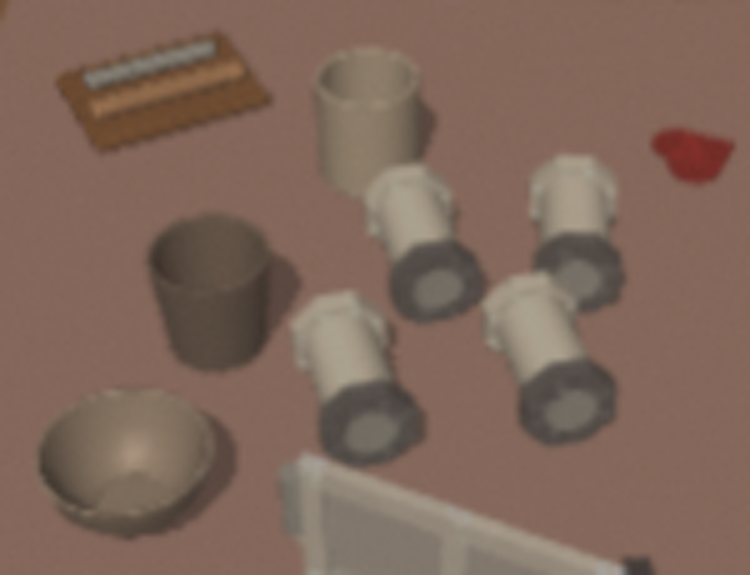

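```bash
cat > fit.py <<'E'
from h import *
from scipy.optimize import least_squares
im=get_image("top"); sd=get_image("side")
T=lambda l:[(x/5+110,y/5+135) for x,y in l]
# mill points: rack dowels, rollers
M=np.array([[192,40,44],[144,40,44],[192,-85,44],[144,-85,44],[70,62,54],[22,62,54],[70,-62,54],[22,-62,54],[-100,215,130],[100,215,130],[100,135,130],[-100,135,130]],float)
P=np.array(T([(300,92),(305,158),(468,72),(475,137),(282,262),(287,328),(455,242),(462,307),(63,527),(37,240),(148,228),(173,522)]))
S=lambda l:[(x/3.2+165,y/3.2+190) for x,y in l]
Ps=np.array(S([(66,365),(125,363),(74,236),(129,234),(215,375),(275,370),(212,240),(267,238)]))
def W(p,X):
    c,s=np.cos(p[2]),np.sin(p[2])
    return np.c_[p[0]+c*X[:,0]-s*X[:,1],p[1]+s*X[:,0]+c*X[:,1],X[:,2]]
def r(p,side=True):
    w=W(p,M); a=(proj(im,w)-P)
    b=(proj(sd,w[:8])-Ps)
    return np.r_[a.ravel(),b.ravel()] if side else a.ravel()
if __name__=="__main__":
    s=least_squares(r,[600,200,0.1],x_scale=[100,100,.1],loss='soft_l1')
    print(s.x); print(np.round(s.fun.reshape(-1,2),1))
    s=least_squares(lambda p:r(p,False),[600,200,0.1],x_scale=[100,100,.1],loss='soft_l1')
    print(s.x)
E
python3 fit.py
```

```text
[5.19346067e+02 1.87276809e+02 1.18061261e-01]
[[-0.9  0.2]
 [-0.5  0.1]
 [-0.4 -0.1]
 [-0.3 -0. ]
 [-0.3  0.1]
 [ 0.1  0.2]
 [-0.6 -0.2]
 [-0.5  0.1]
 [-0.5  1. ]
 [-1.4 -0.2]
 [-0.6 -0.8]
 [ 0.7 -0.7]
 [-0.3 -0.4]
 [-0.1 -1. ]
 [-0.1 -1. ]
 [-0.3 -1.4]
 [ 0.4 -0.5]
 [ 0.6 -0.2]
 [-0.   0.1]
 [ 0.1 -0.4]]
[5.19084431e+02 1.85969150e+02 1.14444682e-01]
```

```bash
python3 - <<'E'
from h import *
for n,z in(("top",33),):
    im=get_image(n); c=im["color"].astype(int)
    r,g,b=c[...,0],c[...,1],c[...,2]
    m=(((r-b)<55)&(r>150)).astype(np.uint8)   # white body
    k,l,st,ce=cv2.connectedComponentsWithStats(m)
    for i in range(1,k):
        if 80<st[i,4]<1500:
            ys,xs=np.where(l==i); rc=cv2.minAreaRect(np.c_[xs,ys].astype(np.float32))
            print(n,st[i],rc)
E
python3 - <<'E'
from h import *
im=get_image("top")
for nm,g,w in [("A",(213,325),(312,295)),("B",(425,385),(522,350)),("C",(247,512),(348,483)),("D",(447,530),(545,528))]:
    p=onz(im,[(g[0]/5+250,g[1]/5+120),(w[0]/5+250,w[1]/5+120)],35)
    d=p[0]-p[1];print(nm,p.mean(0).round(1),"len",np.linalg.norm(d).round(1),"ang",np.degrees(np.arctan2(d[1],d[0])).round(1))
im=get_image("side")
for nm,px in [("A",(358,368)),("B",(425,225)),("C",(548,335)),("D",(575,222))]:
    pass
for nm,g,w in [("A",(360,385),(335,335)),("B",(427,250),(407,215)),("C",(555,368),(528,312)),("D",(577,243),(573,200))]:
    p=onz(im,[(g[0]/5+170,g[1]/5+105),(w[0]/5+170,w[1]/5+105)],50)
    d=p[0]-p[1];print(nm,p.mean(0).round(1),"len",np.linalg.norm(d).round(1),"ang",np.degrees(np.arctan2(d[1],d[0])).round(1))
E
```

```text
top [  56  108   69   68 1489] ((90.00000762939453, 141.5), (66.99998474121094, 67.99998474121094), 90.0)
top [269 139  16  12 110] ((276.5, 144.5), (11.0, 15.0), 90.0)
top [291 169  28  21 353] ((304.35003662109375, 181.05001831054688), (18.024978637695312, 25.298219680786133), 71.56504821777344)
top [226 173  29  60 229] ((240.10166931152344, 202.98196411132812), (4.523526191711426, 64.47457122802734), 23.629379272460938)
top [117 180  24  30 487] ((128.65245056152344, 194.37196350097656), (27.166156768798828, 22.196739196777344), 83.6598129272461)
top [333 181  28  20 352] ((347.0, 191.99998474121094), (17.708751678466797, 25.298221588134766), 71.56504821777344)
top [191 204  28  19 347] ((204.05738830566406, 214.1311798095703), (18.197683334350586, 26.34589958190918), 84.80557250976562)
top [298 207  29  21 366] ((311.8962097167969, 218.38681030273438), (17.994230270385742, 25.961143493652344), 74.05460357666016)
top [156 209  28  19 342] ((168.88905334472656, 219.30714416503906), (18.34407615661621, 26.464542388916016), 83.2901611328125)
top [120 212  25  29 481] ((131.7227783203125, 225.22772216796875), (28.657072067260742, 22.28883171081543), 84.2894058227539)
top [339 216  26  19 355] ((351.5, 225.0), (18.0, 25.0), 90.0)
top [  0 301  20  36 482] ((9.5, 318.5), (35.0, 19.0), 90.0)
A [ 600.2 -234.1   35. ] len 75.7 ang 106.5
B [ 557.4 -388.4   35. ] len 76.6 ang 109.2
C [ 464.  -257.7   35. ] len 76.5 ang 105.4
D [ 439.7 -402.8   35. ] len 72.4 ang 90.5
A [ 601.2 -227.7   50. ] len 54.8 ang 113.0
B [ 559.6 -370.3   50. ] len 44.8 ang 112.5
C [ 466.2 -253.3   50. ] len 61.0 ang 108.1
D [ 440.4 -387.8   50. ] len 52.3 ang 92.4
```

```bash
cat > go.py <<'E'
import sys
from h import *
MILL=np.array([519.2,186.6,0.117])
def mill(x,y):
    c,s=np.cos(MILL[2]),np.sin(MILL[2]); return np.array([MILL[0]+c*x-s*y,MILL[1]+s*x+c*y])
MPSI=90+np.degrees(MILL[2])
def show(*tg):
    """targets: (x,y,zTCP,psi)"""
    o=observe();R=o["tcp_rot"];p=o["ee_pos"];psi=np.degrees(np.arctan2(R[1,0],R[0,0]))
    print("t",round(o["time_s"],2),"p",p.round(1),"psi",psi.round(2),"w",round(o["gripper_width"],3),"F",o["wrist_force"].round(1),"J",o["joint_pos"].round(0))
    for t in tg:
        d=R.T@(np.array(t[:3])-p)/40; sp=-((t[3]-psi+180)%360-180)/5
        print("  tgt",np.round(t,1),"off",d.round(2),"spin",round(sp,2),"rows",np.ceil(max(np.linalg.norm(d)*40/41.7,abs(sp)*5/7.16)))
PL={"bay0":(-46,-62),"bay1":(-46,62),"bay2":(46,-62),"bay3":(46,62),"rack0":(168,-85),"rack1":(168,40)}
def at(n,z,dx=0,dy=0): 
    q=mill(PL[n][0]+dx,PL[n][1]+dy); return (q[0],q[1],z,MPSI)
E
python3 - <<'E'
from go import *
im=get_image("wrist");c=-np.array(im["R"]).T@im["t"];o=observe();print("cam in tool",o["tcp_rot"].T@(c-o["ee_pos"]))
# done jars from top: body centroid mid rects
im=get_image("top")
for z in(84,90): print(onz(im,[(168.9,219.3),(204.06,214.13)],z).round(1))
for n in PL: print(n,at(n,0))
show(at("bay1",404), at("bay1",300))
E
```

```text
cam in tool [8.11270520e+01 5.45451708e-02 3.15152814e+01]
[[468.4 239.6  84. ]
 [485.9 116.8  84. ]]
[[468.4 238.3  90. ]
 [485.8 116.   90. ]]
bay0 (np.float64(480.75194932508714), np.float64(119.65414576466046), 0, np.float64(96.70360620303063))
bay1 (np.float64(466.27702667917333), np.float64(242.80639549804866), 0, np.float64(96.70360620303063))
bay2 (np.float64(572.1229733208266), np.float64(130.39360450195133), 0, np.float64(96.70360620303063))
bay3 (np.float64(557.648050674913), np.float64(253.54585423533953), 0, np.float64(96.70360620303063))
rack0 (np.float64(695.9737611299346), np.float64(121.79230465464124), 0, np.float64(96.70360620303063))
rack1 (np.float64(681.3821052368763), np.float64(245.93771769233095), 0, np.float64(96.70360620303063))
t 0.6 p [ 201.2 -618.1  404.8] psi 18.04 w 1.001 F [-0.2 -0.3  0.1] J [-77.   7.  95.  -0.  78.  -5.]
  tgt [466.3 242.8 404.   96.7] off [ 12.96 -18.41   0.02] spin -15.73 rows 22.0
  tgt [466.3 242.8 300.   96.7] off [ 12.97 -18.41   2.62] spin -15.73 rows 22.0
```

Emit:
arm_command([
  [0.5, -0.7, 0],
  [1, -1.4, 0],
  [1.6, -2.2, 0],
  [2.2, -3, 0],
  [2.8, -3.9, 0],
  [3.4, -4.8, 0],
  [4, -5.7, 0],
  [4.6, -6.5, 0],
  [5.2, -7.4, 0],
  [5.8, -8.2, 0],
], spin=[-1, -2, -3, -4, -5, -6, -7, -8, -9, -10], jaw=1)

```text
time_s: 1.43
ee_pos: [319.1, -235.3, 404.9]
tcp_rot: [[0.371, 0.929, 0.001], [0.929, -0.371, -0.001], [-0.0, 0.001, -1.0]]
wrist_force: [1.6, 0.7, 0.3]
gripper_width: 1.0
```

```bash
python3 -c "
from go import *
show(at('bay1',360))"
```

```text
t 1.43 p [ 319.1 -235.3  404.9] psi 68.22 w 1.0 F [1.6 0.7 0.3] J [-44. -28. 125.   0.  83. -22.]
  tgt [466.3 242.8 360.   96.7] off [12.47 -1.02  1.12] spin -5.7 rows 13.0
```

Emit:
arm_command([
  [1, -0.1, 0.1],
  [2, -0.2, 0.2],
  [3, -0.3, 0.3],
  [4, -0.35, 0.4],
  [5, -0.4, 0.45],
  [6, -0.5, 0.5],
  [7, -0.6, 0.6],
  [8, -0.65, 0.7],
  [9, -0.75, 0.8],
  [10, -0.8, 0.9],
], spin=[-0.6, -1.2, -1.8, -2.4, -3, -3.6, -4.2, -4.8, -5.4, -5.7])

```text
time_s: 2.27
ee_pos: [439.1, 148.1, 369.0]
tcp_rot: [[-0.117, 0.993, 0.001], [0.993, 0.117, 0.0], [0.0, 0.001, -1.0]]
wrist_force: [0.7, -1.7, 0.6]
gripper_width: 1.001
```

```bash
python3 -c "
from go import *
show(at('bay1',360,dy=3),at('bay1',242,dy=3))"
```

```text
t 2.27 p [439.1 148.1 369. ] psi 96.72 w 1.001 F [ 0.7 -1.7  0.6] J [ 12. -16. 120.  -0.  76.   5.]
  tgt [465.9 245.8 360.   96.7] off [2.35 0.95 0.23] spin 0.0 rows 3.0
  tgt [465.9 245.8 242.   96.7] off [2.35 0.95 3.18] spin 0.0 rows 4.0
```

Emit:
arm_command([
  [0.8, 0.3, 0.1],
  [1.6, 0.65, 0.2],
  [2.2, 0.9, 0.3],
  [2.35, 0.95, 0.6],
  [2.35, 0.95, 1.2],
  [2.35, 0.95, 1.9],
  [2.35, 0.95, 2.5],
  [2.35, 0.95, 2.9],
  [2.35, 0.95, 3.15],
  [2.35, 0.95, 3.15],
], spin=[0, 0, 0, 0, 0, 0, 0, 0, 0, 0])

```text
time_s: 3.1
ee_pos: [465.1, 242.5, 239.9]
tcp_rot: [[-0.113, 0.994, -0.005], [0.994, 0.113, -0.002], [-0.002, -0.005, -1.0]]
wrist_force: [-0.2, -0.5, 0.6]
gripper_width: 0.998
```

```bash
python3 -c "
from go import *
im=get_image('wrist'); cv2.imwrite('pics/w1.png',im['color'][:,:,::-1])
show(at('bay1',242,dy=3))"
```

```text
t 3.15 p [465.9 242.8 241.7] psi 96.51 w 1.002 F [ 0.7  0.4 -0.2] J [ 22.   1. 118.  -0.  61.  15.]
  tgt [465.9 245.8 242.   96.7] off [ 0.07  0.01 -0.01] spin -0.04 rows 1.0
```

View pics/w1.png

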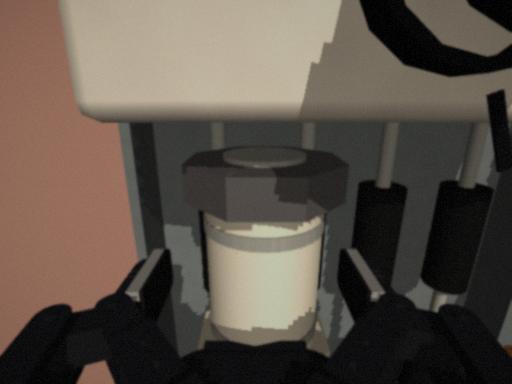

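Emit:
arm_command([
  [0, 0, 0],
  [0, 0, 0],
  [0, 0, 0],
  [0, 0, 0],
  [0, 0, 0],
  [0, 0, 0],
  [0, 0, 0],
  [0, 0, -0.1],
  [0, 0, -0.3],
  [0, 0, -0.6],
], spin=[0, 0, 0, 0, 0, 0, 0, 0, 0, 0], jaw=0)

```text
time_s: 3.98
ee_pos: [465.1, 243.0, 265.3]
tcp_rot: [[-0.114, 0.993, -0.005], [0.993, 0.114, -0.002], [-0.001, -0.005, -1.0]]
wrist_force: [0.3, 0.1, -2.6]
gripper_width: 0.61
```

```bash
python3 -c "
from go import *
show(at('bay1',320),at('rack1',320),at('rack1',233))"
```

```text
t 3.98 p [465.1 243.  265.3] psi 96.54 w 0.61 F [ 0.3  0.1 -2.6] J [ 22.  -1. 117.   0.  64.  15.]
  tgt [466.3 242.8 320.   96.7] off [-0.01  0.02 -1.37] spin -0.03 rows 2.0
  tgt [681.4 245.9 320.   96.7] off [-0.55  5.37 -1.39] spin -0.03 rows 6.0
  tgt [681.4 245.9 233.   96.7] off [-0.54  5.38  0.78] spin -0.03 rows 6.0
```

```bash
python3 -c "
from go import *
im=get_image('top')
for g,w in(((232,430),(333,412)),((408,405),(510,390))):
    p=onz(im,[(q[0]/5+110,q[1]/5+135) for q in (g,w)],86); print(p.round(1),p.mean(0).round(1),np.linalg.norm(p[0]-p[1]))
crop(im,110,135,265,250,5,'pics/t2.png')
im=get_image('wrist'); cv2.imwrite('pics/w2.png',im['color'][:,:,::-1])
"
```

```text
[[462.6 283.   86. ]
 [474.9 212.2  86. ]] [468.7 247.6  86. ] 71.8639919141508
[[479.6 159.9  86. ]
 [489.6  88.9  86. ]] [484.6 124.4  86. ] 71.6841873194261
```

View pics/w2.png

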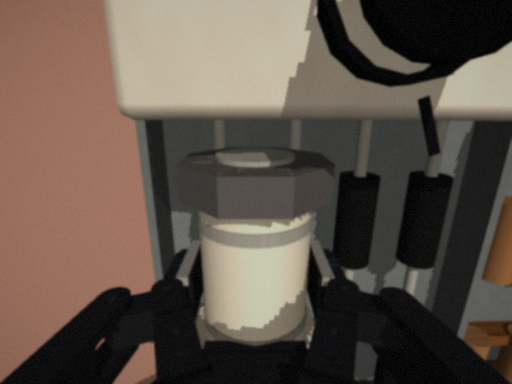

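```bash
cat >> go.py <<'E'
def capoff(rin,rout,zax,col=255,im=None):
    im=im or get_image("wrist"); o=observe();R=o["tcp_rot"];p=o["ee_pos"]
    c,d=ray(im,[(col,rin),(col,rout)]); c=R.T@(c-p); d=d@R
    X=c+d*((zax-33-c[2])/d[:,2])[:,None]
    print("inner x",X[0,0]-39,"outer x",X[1,0]-55)
E
python3 -c "
from go import *
capoff(218,168,157.7)
"
```

```text
inner x 1.7258932429526013 outer x 3.72941111662427
```

```bash
python3 -c "
from go import *
show(at('rack1',305,dy=-3),at('rack1',231,dy=-3))"
```

```text
t 4.13 p [466.6 243.6 268.1] psi 96.54 w 0.61 F [ 0.1 -1.  -4.4] J [ 22.  -1. 117.   0.  64.  15.]
  tgt [681.7 243.  305.   96.7] off [-0.63  5.34 -0.91] spin -0.03 rows 6.0
  tgt [681.7 243.  231.   96.7] off [-0.63  5.34  0.94] spin -0.03 rows 6.0
```

Emit:
arm_command([
  [0, 0.1, -0.7],
  [-0.1, 0.7, -0.9],
  [-0.2, 1.6, -0.95],
  [-0.3, 2.5, -0.95],
  [-0.4, 3.4, -0.95],
  [-0.5, 4.3, -0.95],
  [-0.6, 5, -0.95],
  [-0.63, 5.3, -0.92],
  [-0.63, 5.34, -0.92],
  [-0.63, 5.34, -0.92],
], spin=[0, 0, 0, 0, 0, 0, 0, 0, 0, 0])

```text
time_s: 4.97
ee_pos: [681.5, 242.5, 302.1]
tcp_rot: [[-0.113, 0.994, -0.002], [0.994, 0.113, -0.0], [-0.0, -0.003, -1.0]]
wrist_force: [0.1, -0.6, -3.5]
gripper_width: 0.611
```

```bash
python3 -c "
from go import *
im=get_image('wrist'); cv2.imwrite('pics/w3.png',im['color'][:,:,::-1])
im=get_image('top');crop(im,110,135,265,250,5,'pics/t3.png')
show(at('rack1',231,dy=-3))"
```

```text
t 5.07 p [680.4 242.8 302.6] psi 96.55 w 0.611 F [ 0.3 -0.4 -3.5] J [15. 20. 89.  0. 71.  9.]
  tgt [681.7 243.  231.   96.7] off [0.   0.04 1.79] spin -0.03 rows 2.0
```

View pics/w3.png

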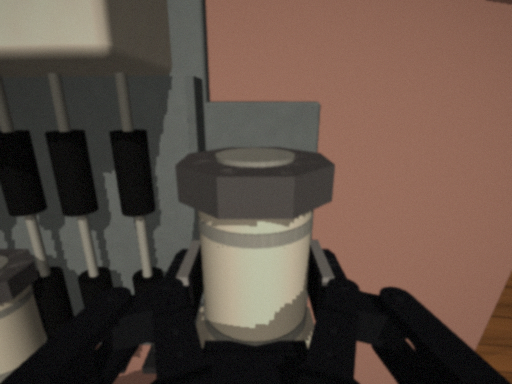

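Jar held steady above the rack plate (cap rows 150–218, columns 178–333). Lowering.

Emit:
arm_command([
  [0, 0.03, 0.3],
  [0, 0.03, 0.8],
  [0, 0.03, 1.2],
  [0, 0.03, 1.5],
  [0, 0.03, 1.65],
  [0, 0.03, 1.75],
  [0, 0.03, 1.8],
  [0, 0.03, 1.8],
  [0, 0.03, 1.8],
  [0, 0.03, 1.8],
], spin=[0, 0, 0, 0, 0, 0, 0, 0, 0, 0])

```text
time_s: 5.9
ee_pos: [683.2, 243.0, 233.2]
tcp_rot: [[-0.114, 0.993, 0.003], [0.994, 0.114, 0.001], [0.001, 0.003, -1.0]]
wrist_force: [1.2, 0.8, 4.2]
gripper_width: 0.608
```

```bash
python3 -c "
from go import *
show(at('rack1',231,dy=-3))"
```

```text
t 5.9 p [683.2 243.  233.2] psi 96.54 w 0.608 F [1.2 0.8 4.2] J [15. 24. 91.  0. 65.  9.]
  tgt [681.7 243.  231.   96.7] off [ 0.   -0.04  0.06] spin -0.03 rows 1.0
```

Emit:
arm_command([
  [0, 0, 0],
  [0, 0, 0],
  [0, 0, 0],
  [0, 0, 0],
  [0, 0, 0],
  [0, 0, -0.3],
  [0, 0, -0.9],
  [0, 0, -1.7],
  [0, 0, -2.4],
  [0, 0, -2.4],
], spin=[0, 0, 0, 0, 0, 0, 0, 0, 0, 0], jaw=1)

```text
time_s: 6.73
ee_pos: [684.3, 243.4, 337.4]
tcp_rot: [[-0.114, 0.993, 0.013], [0.993, 0.114, 0.004], [0.002, 0.013, -1.0]]
wrist_force: [1.4, 0.4, 1.3]
gripper_width: 0.998
```

```bash
python3 -c "
from go import *
im=get_image('wrist'); cv2.imwrite('pics/w4.png',im['color'][:,:,::-1])
im=get_image('side');crop(im,165,190,320,375,3.2,'pics/s4.png')
show(at('bay0',320,dy=3),at('bay0',242,dy=3))"
```

```text
t 6.83 p [683.1 243.  331.2] psi 96.54 w 0.999 F [ 0.3 -0.2 -0.1] J [15. 19. 88.  0. 73.  9.]
  tgt [480.4 122.6 320.   96.7] off [-2.41 -5.38  0.25] spin -0.03 rows 6.0
  tgt [480.4 122.6 242.   96.7] off [-2.41 -5.39  2.2 ] spin -0.03 rows 7.0
```

View pics/w4.png

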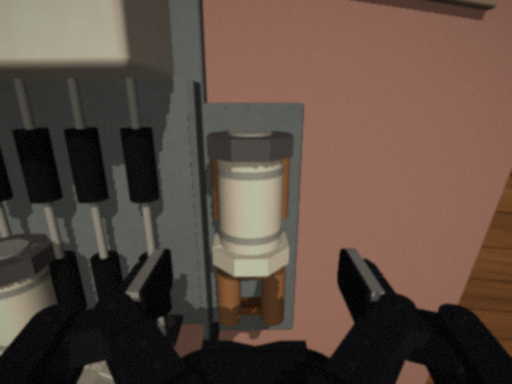

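View pics/s4.png

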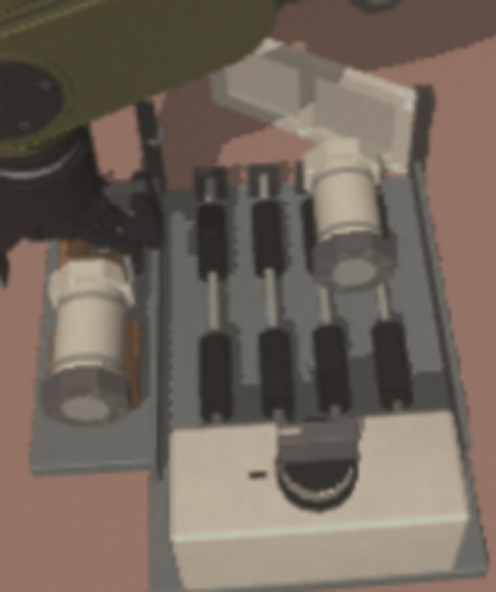

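```bash
cat >> go.py <<'E'
def jarpts(n,z,dy=0,dx=0):
    # silhouette points: body half-width lines +-27 at axis height, cap flats +-33 at axis height and cap top centre
    L=[]
    for y in(-55,-39,39,55):
        for x,h in((-33,0),(33,0),(-13.7,33),(13.7,33)): L.append((PL[n][0]+dx+x,PL[n][1]+dy+y,z+h))
    return np.array([[*mill(a,b),c] for a,b,c in L])
def overlay(cam,items,fn,box=None,s=3):
    im=get_image(cam); img=im["color"][:,:,::-1].copy(); img=cv2.resize(img,None,fx=s,fy=s,interpolation=cv2.INTER_CUBIC)
    for pts,col in items:
        for q in proj(im,pts): cv2.circle(img,tuple(int(round((v+.5)*s)) for v in q),2,col,-1)
    if box: img=img[box[1]*s:box[3]*s,box[0]*s:box[2]*s]
    cv2.imwrite(fn,img)
E
python3 -c "
from go import *
overlay('wrist',[(jarpts('rack1',72),(0,0,255)),(jarpts('rack1',80),(0,255,0))],'pics/o1.png',(170,100,370,300),4)
overlay('side',[(jarpts('rack1',72),(0,0,255)),(jarpts('rack1',80),(0,255,0))],'pics/o2.png',(165,240,265,340),6)
"
```

```text
(no output)
```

View pics/o1.png

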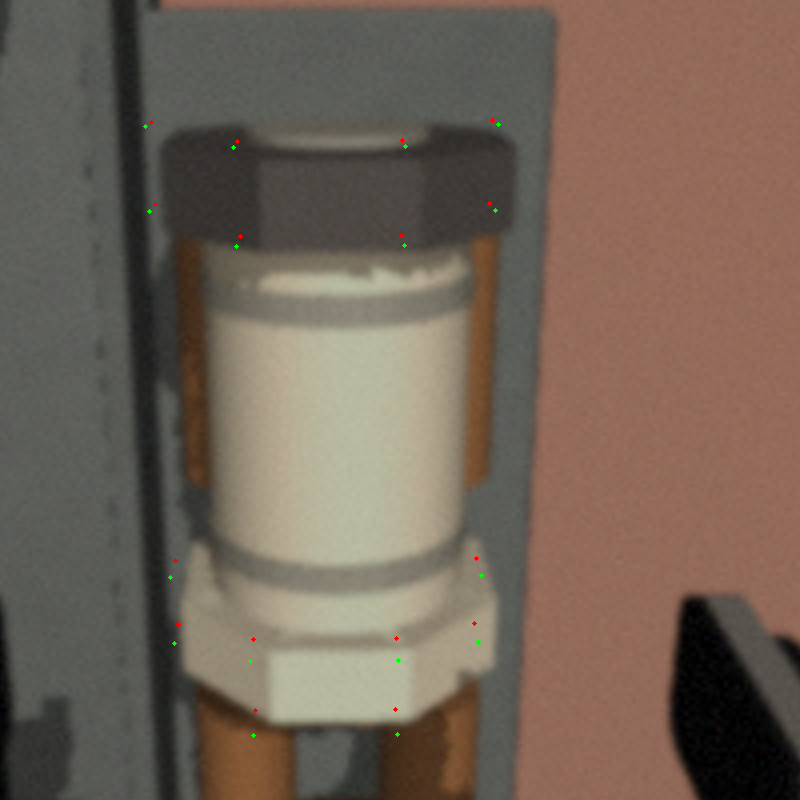

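View pics/o2.png

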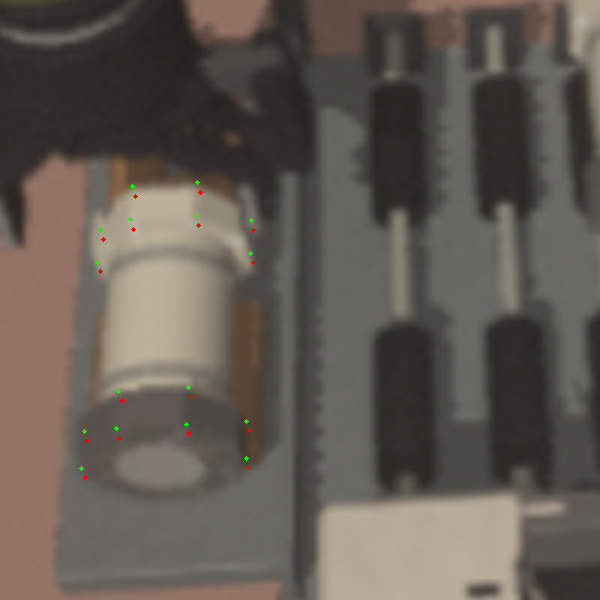

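```bash
sed -i 's/519.2,186.6/522.0,187.0/' go.py; python3 -c "
from go import *
show(at('bay0',320,dy=4),at('bay0',242,dy=4))"
```

```text
t 6.93 p [682.2 242.7 327. ] psi 96.53 w 1.002 F [-0.1 -0.2 -0.4] J [15. 19. 88.  0. 73.  9.]
  tgt [483.1 124.  320.   96.7] off [-2.38 -5.28  0.18] spin -0.03 rows 6.0
  tgt [483.1 124.  242.   96.7] off [-2.38 -5.28  2.13] spin -0.03 rows 6.0
```

Emit:
arm_command([
  [-0.2, -0.4, 0],
  [-0.5, -1.2, 0],
  [-0.9, -2.1, 0],
  [-1.3, -3, 0],
  [-1.8, -4, 0.1],
  [-2.2, -4.9, 0.2],
  [-2.38, -5.28, 0.6],
  [-2.38, -5.28, 1.3],
  [-2.38, -5.28, 1.9],
  [-2.38, -5.28, 2.12],
], spin=[0, 0, 0, 0, 0, 0, 0, 0, 0, 0])

```text
time_s: 7.77
ee_pos: [480.8, 123.6, 237.7]
tcp_rot: [[-0.113, 0.994, -0.009], [0.994, 0.113, -0.001], [-0.0, -0.009, -1.0]]
wrist_force: [-0.5, 0.1, 0.1]
gripper_width: 1.004
```

```bash
python3 -c "
from go import *
im=get_image('wrist'); cv2.imwrite('pics/w5.png',im['color'][:,:,::-1])
show(at('bay0',242,dy=4))"
```

```text
t 7.82 p [481.1 123.7 237.4] psi 96.52 w 1.004 F [-0.4 -1.3 -1.1] J [  8.  -3. 122.  -0.  61.   2.]
  tgt [483.1 124.  242.   96.7] off [ 0.    0.05 -0.12] spin -0.04 rows 1.0
```

View pics/w5.png

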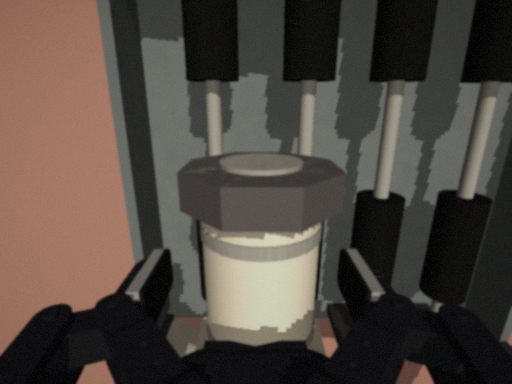

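Emit:
arm_command([
  [0, 0.05, -0.1],
  [0, 0.05, -0.1],
  [0, 0.05, -0.1],
  [0, 0.05, -0.1],
  [0, 0.05, -0.1],
  [0, 0.05, -0.1],
  [0, 0.05, -0.1],
  [0, 0.05, -0.3],
  [0, 0.05, -0.8],
  [0, 0.05, -1.5],
], spin=[0, 0, 0, 0, 0, 0, 0, 0, 0, 0], jaw=0)

```text
time_s: 8.65
ee_pos: [484.9, 124.5, 301.9]
tcp_rot: [[-0.114, 0.993, -0.004], [0.993, 0.114, -0.001], [-0.0, -0.004, -1.0]]
wrist_force: [0.8, 0.6, -3.7]
gripper_width: 0.609
```

```bash
python3 -c "
from go import *
im=get_image('wrist'); cv2.imwrite('pics/w6.png',im['color'][:,:,::-1])
show(at('rack0',305,dy=-3),at('rack0',231,dy=-3))"
```

```text
t 8.7 p [487.5 124.9 310.2] psi 96.56 w 0.608 F [4.6 1.3 2.5] J [  8.  -7. 118.   0.  68.   2.]
  tgt [699.1 119.2 305.   96.7] off [-0.75  5.24  0.18] spin -0.03 rows 6.0
  tgt [699.1 119.2 231.   96.7] off [-0.75  5.22  2.03] spin -0.03 rows 6.0
```

View pics/w6.png

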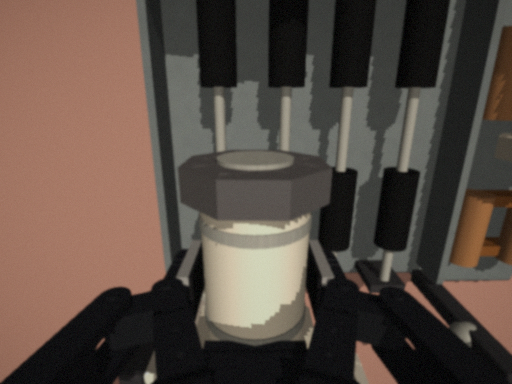

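```bash
python3 -c "
from go import *
show(at('rack0',350,dy=-2))"
```

```text
t 8.7 p [487.5 124.9 310.2] psi 96.56 w 0.608 F [4.6 1.3 2.5] J [  8.  -7. 118.   0.  68.   2.]
  tgt [699.  120.2 350.   96.7] off [-0.72  5.25 -0.95] spin -0.03 rows 6.0
```

Emit:
arm_command([
  [0, 0.3, -0.6],
  [-0.1, 1, -1],
  [-0.2, 1.8, -1],
  [-0.3, 2.6, -1],
  [-0.4, 3.4, -1],
  [-0.5, 4.2, -1],
  [-0.65, 4.8, -1],
  [-0.72, 5.2, -1],
  [-0.72, 5.25, -1],
  [-0.72, 5.25, -1],
], spin=[0, 0, 0, 0, 0, 0, 0, 0, 0, 0])

```text
time_s: 9.53
ee_pos: [698.4, 119.7, 343.0]
tcp_rot: [[-0.114, 0.994, 0.001], [0.994, 0.114, 0.0], [0.0, 0.001, -1.0]]
wrist_force: [-0.6, -0.3, -3.0]
gripper_width: 0.607
```

```bash
python3 -c "
from go import *
show(at('rack0',231,dy=-2))"
```

```text
t 9.53 p [698.4 119.7 343. ] psi 96.52 w 0.607 F [-0.6 -0.3 -3. ] J [ 5. 17. 90.  0. 74. -1.]
  tgt [699.  120.2 231.   96.7] off [0.01 0.02 2.8 ] spin -0.04 rows 3.0
```

Emit:
arm_command([
  [0, 0.02, 0.5],
  [0, 0.02, 1.2],
  [0, 0.02, 1.9],
  [0, 0.02, 2.3],
  [0, 0.02, 2.55],
  [0, 0.02, 2.68],
  [0, 0.02, 2.75],
  [0, 0.02, 2.8],
  [0, 0.02, 2.8],
  [0, 0.02, 2.8],
], spin=[0, 0, 0, 0, 0, 0, 0, 0, 0, 0])

```text
time_s: 10.37
ee_pos: [698.3, 120.2, 236.6]
tcp_rot: [[-0.114, 0.993, -0.001], [0.993, 0.114, -0.0], [-0.0, -0.001, -1.0]]
wrist_force: [-13.9, -1.1, 16.2]
gripper_width: 0.611
```

Emit:
arm_command([
  [0, 0, 0],
  [0, 0, 0],
  [0, 0, 0],
  [0, 0, 0],
  [0, 0, 0],
  [0, 0, -0.3],
  [0, 0, -0.9],
  [0, 0, -1.7],
  [0, 0, -2.4],
  [0, 0, -2.8],
], spin=[0, 0, 0, 0, 0, 0, 0, 0, 0, 0], jaw=1)

```text
time_s: 11.2
ee_pos: [699.0, 119.9, 348.0]
tcp_rot: [[-0.114, 0.993, 0.006], [0.994, 0.114, 0.001], [-0.0, 0.006, -1.0]]
wrist_force: [0.9, 0.4, 1.0]
gripper_width: 0.999
```

```bash
python3 -c "
from go import *
overlay('wrist',[(jarpts('rack0',72),(0,0,255)),(jarpts('rack0',80),(0,255,0))],'pics/o3.png',(150,100,400,300),3)
im=get_image('top');crop(im,250,120,410,240,5,'pics/t4.png')
A=(600.2,-234.1,360,107)
show(A)"
```

```text
t 11.3 p [699.3 119.9 348.5] psi 96.54 w 1.002 F [-0.2 -0.1  0. ] J [ 5. 16. 89. -0. 74. -1.]
  tgt [ 600.2 -234.1  360.   107. ] off [-8.51 -3.47 -0.32] spin -2.09 rows 9.0
```

View pics/o3.png

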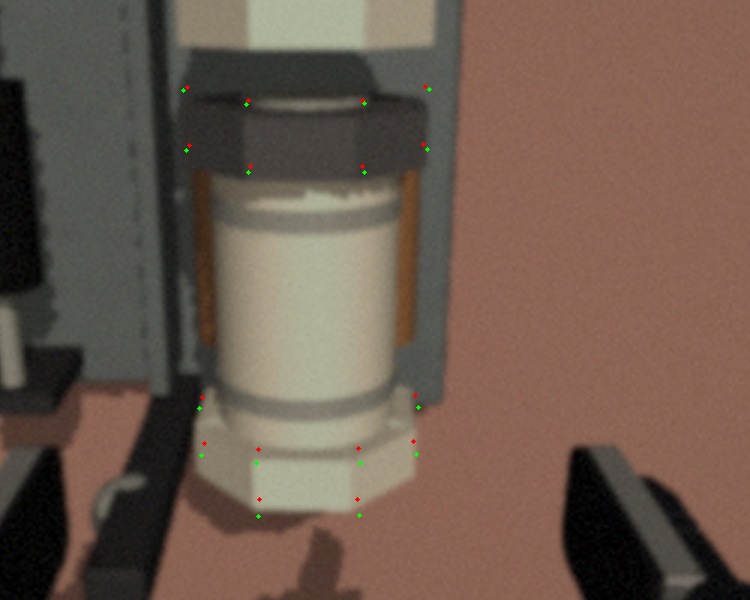

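View pics/t4.png

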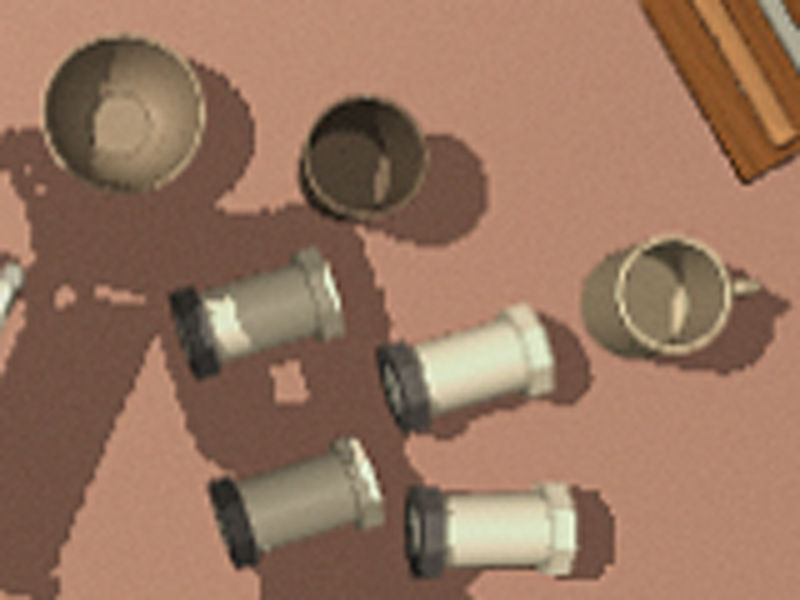

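Emit:
arm_command([
  [-0.6, -0.25, 0],
  [-1.5, -0.6, 0],
  [-2.4, -1, 0],
  [-3.4, -1.4, 0],
  [-4.3, -1.75, 0.1],
  [-5.2, -2.1, 0.2],
  [-6.2, -2.5, 0.3],
  [-7.1, -2.9, 0.4],
  [-8, -3.3, 0.5],
  [-8.5, -3.5, 0.6],
], spin=[-0.2, -0.4, -0.6, -0.8, -1, -1.3, -1.6, -1.8, -2, -2.1])

```text
time_s: 12.13
ee_pos: [595.9, -237.1, 316.4]
tcp_rot: [[-0.291, 0.957, -0.003], [0.957, 0.291, 0.0], [0.001, -0.003, -1.0]]
wrist_force: [0.4, 0.2, 0.3]
gripper_width: 1.001
```

```bash
sed -i 's/522.0,187.0/520.7,187.0/' go.py; python3 -c "
from go import *
im=get_image('wrist'); cv2.imwrite('pics/w7.png',im['color'][:,:,::-1])
A=(600.2,-234.1,191,107)
show(A)"
```

```text
t 12.18 p [ 595.2 -239.1  315.4] psi 106.81 w 0.998 F [ 0.5 -1.1 -0.2] J [-27.  10. 100.  -0.  70. -43.]
  tgt [ 600.2 -234.1  191.   107. ] off [0.08 0.17 3.11] spin -0.04 rows 3.0
```

View pics/w7.png

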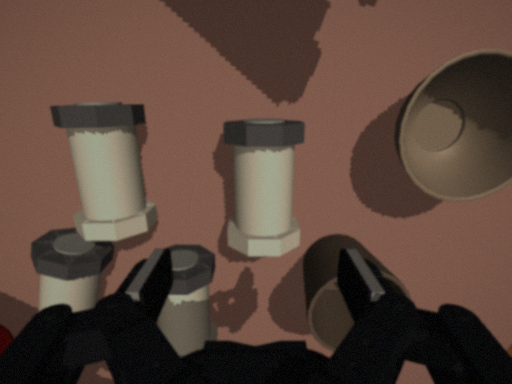

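```bash
cat >> go.py <<'E'
def jar_from_wrist(g,w,z=66,im=None):
    im=im or get_image("wrist"); p=onz(im,[g,w],z); d=p[0]-p[1]
    print("centre",p.mean(0).round(1),"len",np.linalg.norm(d[:2]).round(1),"ang",np.degrees(np.arctan2(d[1],d[0])).round(1)); return p.mean(0)
E
python3 -c "
from go import *
jar_from_wrist((264,145),(264,233))
jar_from_wrist((264,124),(264,253))
"
```

```text
centre [ 598.6 -226.4   66. ] len 72.9 ang 107.3
centre [ 600.1 -225.4   66. ] len 107.2 ang 107.3
```

```bash
python3 -c "
from go import *
show((599.7,-228,191,107.2))"
```

```text
t 12.28 p [ 596.7 -235.2  316.2] psi 106.84 w 1.002 F [-0.3  0.6  0.2] J [-26.  10. 100.   0.  70. -43.]
  tgt [ 599.7 -228.   191.   107.2] off [0.14 0.13 3.13] spin -0.07 rows 4.0
```

Emit:
arm_command([
  [0.1, 0.1, 0.4],
  [0.15, 0.13, 1.1],
  [0.15, 0.13, 1.8],
  [0.15, 0.13, 2.4],
  [0.15, 0.13, 2.8],
  [0.15, 0.13, 3],
  [0.15, 0.13, 3.1],
  [0.15, 0.13, 3.12],
  [0.15, 0.13, 3.12],
  [0.15, 0.13, 3.12],
], spin=[-0.07, -0.07, -0.07, -0.07, -0.07, -0.07, -0.07, -0.07, -0.07, -0.07])

```text
time_s: 13.12
ee_pos: [601.8, -226.7, 195.6]
tcp_rot: [[-0.299, 0.954, 0.002], [0.954, 0.299, -0.001], [-0.002, 0.002, -1.0]]
wrist_force: [-0.3, 0.3, -0.3]
gripper_width: 1.004
```

```bash
python3 -c "
from go import *
im=get_image('wrist'); cv2.imwrite('pics/w8.png',im['color'][:,:,::-1])
show((599.7,-228,191,107.2))"
```

```text
t 13.17 p [ 601.8 -226.8  195.6] psi 107.39 w 1.001 F [ 0.8  0.4 -0.1] J [-25.  18. 103.   0.  58. -43.]
  tgt [ 599.7 -228.   191.   107.2] off [-0.01 -0.06  0.12] spin 0.04 rows 1.0
```

View pics/w8.png

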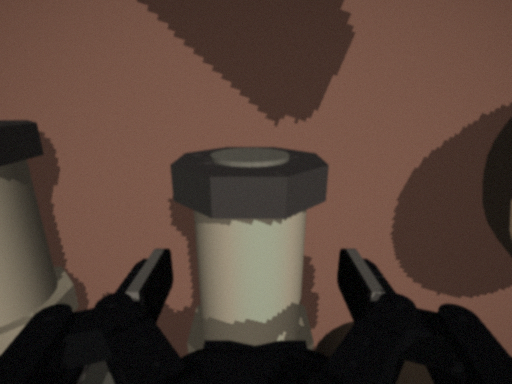

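Emit:
arm_command([
  [0, -0.05, 0.1],
  [0, -0.05, 0.1],
  [0, -0.05, 0.1],
  [0, -0.05, 0.1],
  [0, -0.05, 0.1],
  [0, -0.05, 0.1],
  [0, -0.05, 0.1],
  [0, -0.05, -0.2],
  [0, -0.05, -0.9],
  [0, -0.05, -1.8],
], spin=[0, 0, 0, 0, 0, 0, 0, 0, 0, 0], jaw=0)

```text
time_s: 14.0
ee_pos: [597.3, -226.3, 262.0]
tcp_rot: [[-0.299, 0.954, -0.009], [0.954, 0.299, 0.004], [0.007, -0.007, -1.0]]
wrist_force: [0.9, -1.3, -3.6]
gripper_width: 0.614
```

```bash
python3 -c "
from go import *
im=get_image('wrist'); cv2.imwrite('pics/w9.png',im['color'][:,:,::-1])
show(at('bay3',345,dy=-2))"
```

```text
t 14.05 p [ 600.5 -227.7  273.6] psi 107.4 w 0.611 F [ 3.4 -1.7  3.1] J [-26.  12. 102.   0.  65. -43.]
  tgt [559.4 252.  345.   96.7] off [11.74  2.61 -1.83] spin 2.14 rows 12.0
```

View pics/w9.png

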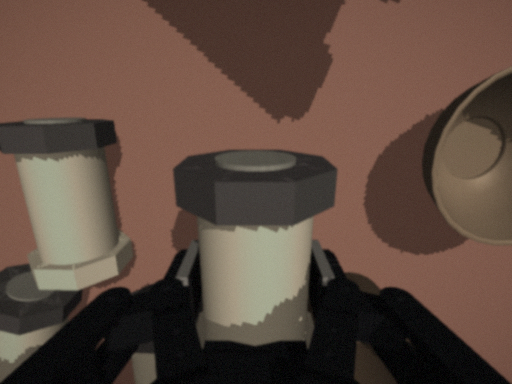

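Emit:
arm_command([
  [0.2, 0.1, -0.7],
  [0.8, 0.2, -1.4],
  [1.7, 0.4, -1.9],
  [2.7, 0.6, -2],
  [3.7, 0.8, -2],
  [4.7, 1, -2],
  [5.7, 1.3, -2],
  [6.7, 1.5, -2],
  [7.7, 1.7, -2],
  [8.7, 1.9, -2],
], spin=[0.2, 0.4, 0.6, 0.8, 1, 1.2, 1.4, 1.7, 1.9, 2.1])

```text
time_s: 14.88
ee_pos: [566.7, 129.5, 345.5]
tcp_rot: [[-0.119, 0.993, -0.001], [0.993, 0.119, 0.0], [0.0, -0.001, -1.0]]
wrist_force: [1.1, -0.2, -3.7]
gripper_width: 0.615
```

```bash
python3 -c "
from go import *
show(at('bay3',300,dy=-0.5),at('bay3',243,dy=-0.5))"
```

```text
t 14.88 p [566.7 129.5 345.5] psi 96.84 w 0.615 F [ 1.1 -0.2 -3.7] J [  8.   1. 107.   0.  72.   1.]
  tgt [559.2 253.4 300.   96.7] off [3.1  0.19 1.14] spin 0.03 rows 4.0
  tgt [559.2 253.4 243.   96.7] off [3.1  0.19 2.56] spin 0.03 rows 4.0
```

Emit:
arm_command([
  [0.7, 0.05, 0],
  [1.5, 0.1, 0.1],
  [2.3, 0.15, 0.3],
  [2.9, 0.18, 0.6],
  [3.1, 0.19, 1],
  [3.1, 0.19, 1.6],
  [3.1, 0.19, 2],
  [3.1, 0.19, 2.3],
  [3.1, 0.19, 2.45],
  [3.1, 0.19, 2.52],
], spin=[0, 0, 0, 0, 0, 0, 0, 0, 0, 0])

```text
time_s: 15.72
ee_pos: [560.0, 251.3, 243.8]
tcp_rot: [[-0.12, 0.993, -0.002], [0.993, 0.12, -0.001], [-0.0, -0.002, -1.0]]
wrist_force: [-0.1, 0.4, -2.5]
gripper_width: 0.616
```

```bash
python3 -c "
from go import *
show(at('bay3',243,dy=-0.5))
im=get_image('wrist'); cv2.imwrite('pics/w10.png',im['color'][:,:,::-1])
"
```

```text
t 15.72 p [560.  251.3 243.8] psi 96.87 w 0.616 F [-0.1  0.4 -2.5] J [ 19.  11. 106.   0.  63.  12.]
  tgt [559.2 253.4 243.   96.7] off [ 0.06 -0.01  0.02] spin 0.03 rows 1.0
```

View pics/w10.png

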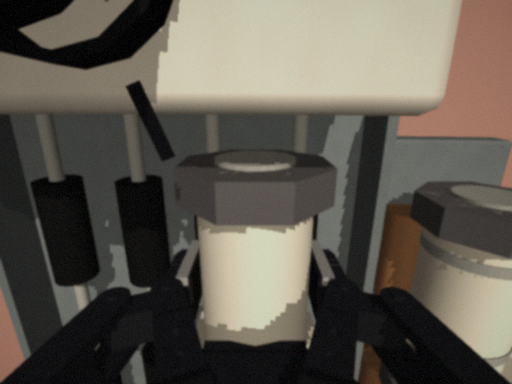

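Emit:
arm_command([
  [0.05, 0, 0.02],
  [0.05, 0, 0.04],
  [0.05, 0, 0.06],
  [0.05, 0, 0.08],
  [0.05, 0, 0.08],
  [0.05, 0, 0.08],
  [0.05, 0, 0.08],
  [0.05, 0, 0.08],
  [0.05, 0, 0.08],
  [0.05, 0, 0.08],
], spin=[0, 0, 0, 0, 0, 0, 0, 0, 0, 0])

```text
time_s: 16.6
ee_pos: [560.1, 253.6, 241.9]
tcp_rot: [[-0.12, 0.993, -0.0], [0.993, 0.12, 0.0], [0.0, -0.0, -1.0]]
wrist_force: [0.7, 1.3, -2.3]
gripper_width: 0.613
```

Emit:
arm_command([
  [0, 0, 0],
  [0, 0, 0],
  [0, 0, 0],
  [0, 0, 0],
  [0, 0, 0],
  [0, 0, -0.3],
  [0, 0, -0.9],
  [0, 0, -1.7],
  [0, 0, -2.4],
  [0, 0, -2.8],
], spin=[0, 0, 0, 0, 0, 0, 0, 0, 0, 0], jaw=0.9)

```text
time_s: 17.43
ee_pos: [560.8, 253.8, 359.3]
tcp_rot: [[-0.12, 0.993, 0.006], [0.993, 0.12, 0.002], [0.001, 0.006, -1.0]]
wrist_force: [1.0, 0.5, 1.7]
gripper_width: 0.904
```

```bash
python3 -c "
from go import *
overlay('wrist',[(jarpts('bay3',84),(0,0,255)),(jarpts('bay3',92),(0,255,0))],'pics/o4.png',(150,100,400,300),3)
im=get_image('top');crop(im,250,120,410,240,5,'pics/t5.png')
show((464,-251,315,106))"
```

```text
t 17.53 p [561.2 254.  360. ] psi 96.89 w 0.901 F [ 0.1 -0.6  0.8] J [ 19.   5. 102.   0.  73.  12.]
  tgt [ 464 -251  315  106] off [-12.24  -3.94   1.06] spin -1.82 rows 13.0
```

View pics/o4.png

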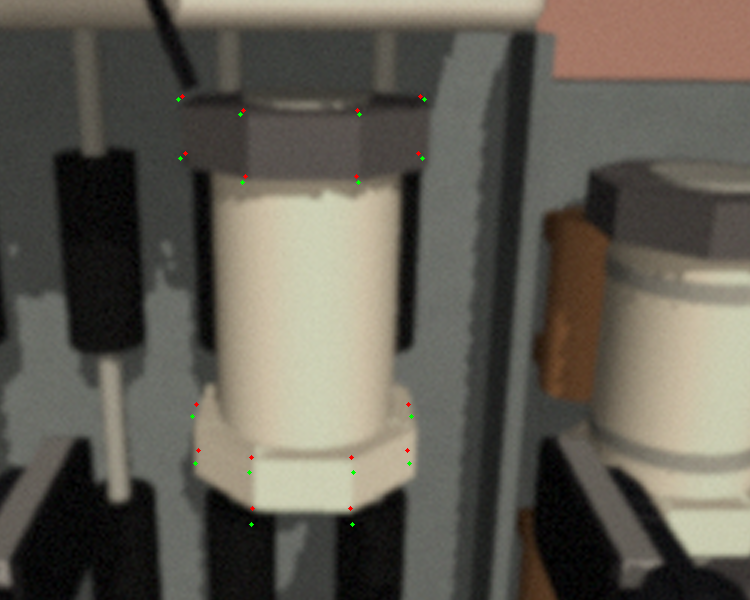

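View pics/t5.png

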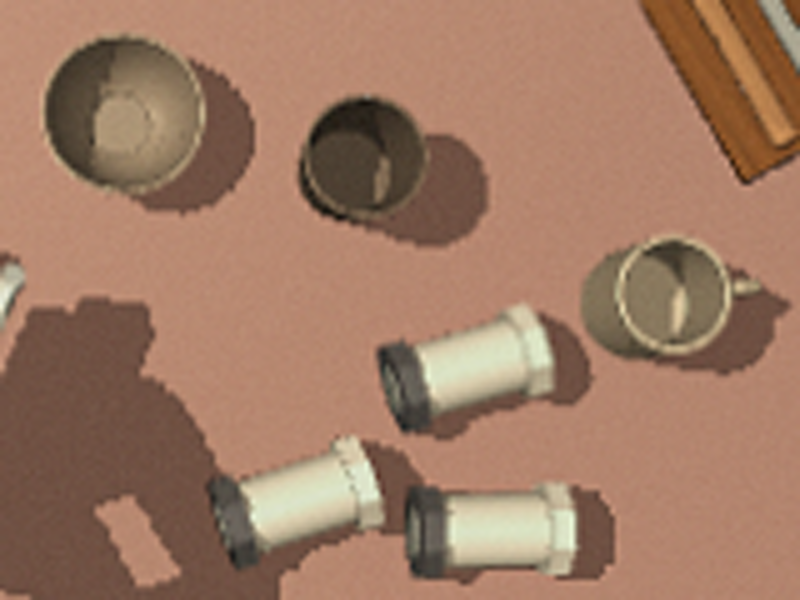

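Emit:
arm_command([
  [-0.6, -0.2, 0],
  [-1.5, -0.5, 0],
  [-2.5, -0.8, 0],
  [-3.5, -1.1, 0],
  [-4.4, -1.4, 0],
  [-5.4, -1.7, 0],
  [-6.4, -2.05, 0],
  [-7.3, -2.35, 0],
  [-8.3, -2.7, 0.1],
  [-9.2, -3, 0.2],
], spin=[-0.2, -0.4, -0.6, -0.8, -1, -1.2, -1.4, -1.6, -1.7, -1.8], jaw=1)

```text
time_s: 18.37
ee_pos: [484.0, -127.9, 345.4]
tcp_rot: [[-0.274, 0.962, -0.0], [0.962, 0.274, 0.0], [0.0, -0.0, -1.0]]
wrist_force: [0.8, -0.5, 0.6]
gripper_width: 0.999
```

Emit:
arm_command([
  [-0.9, -0.4, 0.1],
  [-1.8, -0.8, 0.3],
  [-2.6, -1, 0.5],
  [-3.05, -1.15, 0.7],
  [-3.1, -1.15, 0.9],
  [-3.1, -1.15, 0.9],
  [-3.1, -1.15, 0.9],
  [-3.1, -1.15, 0.9],
  [-3.1, -1.15, 0.9],
  [-3.1, -1.15, 0.9],
], spin=[0, 0, 0, 0, 0, 0, 0, 0, 0, 0])

```text
time_s: 19.2
ee_pos: [475.2, -257.1, 310.6]
tcp_rot: [[-0.275, 0.961, 0.001], [0.961, 0.275, -0.001], [-0.001, 0.001, -1.0]]
wrist_force: [1.3, 1.0, -0.7]
gripper_width: 0.999
```

```bash
python3 -c "
from go import *
im=get_image('wrist'); cv2.imwrite('pics/w11.png',im['color'][:,:,::-1])
show((464,-251,191,106))"
```

```text
t 19.25 p [ 475.2 -257.2  310.6] psi 105.97 w 1.003 F [-0.1 -0.1 -0.2] J [-34.  -2. 114.   0.  69. -50.]
  tgt [ 464 -251  191  106] off [ 0.23 -0.23  2.99] spin -0.01 rows 3.0
```

View pics/w11.png

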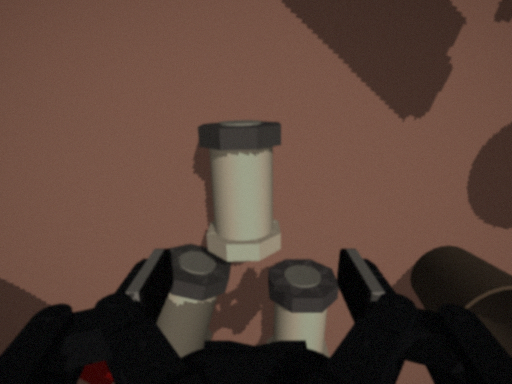

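```bash
python3 -c "
from go import *
jar_from_wrist((240,128),(243,258))
jar_from_wrist((241,149),(243,237))
show((464,-251,191,106))"
```

```text
centre [ 464.4 -253.1   66. ] len 106.7 ang 106.3
centre [ 464.1 -251.    66. ] len 71.9 ang 106.3
t 19.35 p [ 475.1 -257.5  310.4] psi 105.94 w 0.999 F [ 0.2 -0.1 -1. ] J [-34.  -2. 114.   0.  69. -50.]
  tgt [ 464 -251  191  106] off [ 0.23 -0.22  2.99] spin -0.01 rows 3.0
```

Emit:
arm_command([
  [0.1, -0.1, 0.4],
  [0.2, -0.22, 1.1],
  [0.2, -0.22, 1.8],
  [0.2, -0.22, 2.4],
  [0.2, -0.22, 2.8],
  [0.2, -0.22, 2.95],
  [0.2, -0.22, 3],
  [0.2, -0.22, 3],
  [0.2, -0.22, 3],
  [0.2, -0.22, 3],
], spin=[0, 0, 0, 0, 0, 0, 0, 0, 0, 0])

```text
time_s: 20.18
ee_pos: [464.9, -253.2, 191.6]
tcp_rot: [[-0.274, 0.962, 0.003], [0.962, 0.274, -0.002], [-0.002, 0.002, -1.0]]
wrist_force: [-0.1, -0.2, 0.4]
gripper_width: 1.003
```

Emit:
arm_command([
  [0, 0, 0],
  [0, 0, 0],
  [0, 0, 0],
  [0, 0, 0],
  [0, 0, 0],
  [0, 0, 0],
  [0, 0, 0],
  [0, 0, -0.2],
  [0, 0, -0.9],
  [0, 0, -1.8],
], spin=[0, 0, 0, 0, 0, 0, 0, 0, 0, 0], jaw=0)

```text
time_s: 21.02
ee_pos: [462.2, -251.3, 258.1]
tcp_rot: [[-0.274, 0.962, -0.008], [0.962, 0.274, 0.006], [0.008, -0.006, -1.0]]
wrist_force: [-0.6, -0.2, -4.7]
gripper_width: 0.612
```

```bash
python3 -c "
from go import *
im=get_image('wrist'); cv2.imwrite('pics/w12.png',im['color'][:,:,::-1])
show(at('bay1',345))"
```

```text
t 21.07 p [ 465.5 -253.4  268.6] psi 105.88 w 0.612 F [ 5.3 -2.   2.3] J [-34.  -1. 117.   0.  64. -50.]
  tgt [467.8 243.2 345.   96.7] off [11.92  3.46 -1.95] spin 1.84 rows 13.0
```

View pics/w12.png

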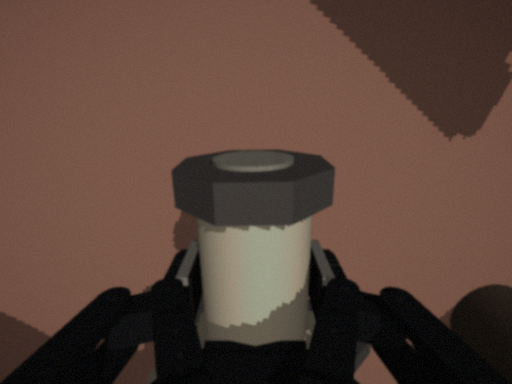

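Emit:
arm_command([
  [0.2, 0.1, -0.7],
  [0.8, 0.3, -1.4],
  [1.7, 0.5, -1.9],
  [2.6, 0.8, -2],
  [3.6, 1.1, -2],
  [4.6, 1.4, -2],
  [5.6, 1.7, -2],
  [6.5, 1.9, -2],
  [7.5, 2.2, -2],
  [8.5, 2.5, -2],
], spin=[0.2, 0.4, 0.6, 0.8, 1, 1.2, 1.4, 1.6, 1.8, 1.84])

```text
time_s: 21.9
ee_pos: [466.2, 103.3, 341.2]
tcp_rot: [[-0.115, 0.993, -0.001], [0.993, 0.115, 0.0], [0.0, -0.001, -1.0]]
wrist_force: [1.3, -0.5, -3.3]
gripper_width: 0.61
```

```bash
python3 -c "
from go import *
show(at('bay1',300,dy=-0.5),at('bay1',243,dy=-0.5))"
```

```text
t 21.9 p [466.2 103.3 341.2] psi 96.62 w 0.61 F [ 1.3 -0.5 -3.3] J [  6. -13. 120.   0.  73.  -1.]
  tgt [467.8 242.7 300.   96.7] off [3.46 0.44 1.03] spin -0.02 rows 4.0
  tgt [467.8 242.7 243.   96.7] off [3.46 0.44 2.45] spin -0.02 rows 5.0
```

Emit:
arm_command([
  [0.7, 0.1, 0],
  [1.6, 0.2, 0],
  [2.5, 0.3, 0.2],
  [3.2, 0.4, 0.5],
  [3.46, 0.44, 1],
  [3.46, 0.44, 1.6],
  [3.46, 0.44, 2],
  [3.46, 0.44, 2.25],
  [3.46, 0.44, 2.4],
  [3.46, 0.44, 2.45],
], spin=[0, 0, 0, 0, 0, 0, 0, 0, 0, 0])

```text
time_s: 22.73
ee_pos: [468.4, 240.7, 243.0]
tcp_rot: [[-0.116, 0.993, -0.001], [0.993, 0.116, -0.0], [-0.0, -0.001, -1.0]]
wrist_force: [-0.3, -0.1, -3.7]
gripper_width: 0.612
```

```bash
python3 -c "
from go import *
get_image('wrist')
show(at('bay1',242,dy=-0.5))"
```

```text
t 22.78 p [468.7 240.8 243.5] psi 96.66 w 0.612 F [-0.3 -1.  -4. ] J [ 21.   1. 118.   0.  62.  15.]
  tgt [467.8 242.7 242.   96.7] off [ 0.05 -0.02  0.04] spin -0.01 rows 1.0
```

Emit:
arm_command([
  [0.03, -0.02, 0.02],
  [0.05, -0.02, 0.04],
  [0.05, -0.02, 0.06],
  [0.05, -0.02, 0.06],
  [0.05, -0.02, 0.06],
  [0.05, -0.02, 0.06],
  [0.05, -0.02, 0.06],
  [0.05, -0.02, 0.06],
  [0.05, -0.02, 0.06],
  [0.05, -0.02, 0.06],
], spin=[0, 0, 0, 0, 0, 0, 0, 0, 0, 0])

```text
time_s: 23.62
ee_pos: [468.0, 243.0, 242.2]
tcp_rot: [[-0.116, 0.993, 0.001], [0.993, 0.116, 0.0], [0.0, 0.001, -1.0]]
wrist_force: [0.5, 0.3, 0.1]
gripper_width: 0.611
```

Emit:
arm_command([
  [0, 0, 0],
  [0, 0, 0],
  [0, 0, 0],
  [0, 0, 0],
  [0, 0, 0],
  [0, 0, -0.3],
  [0, 0, -0.9],
  [0, 0, -1.7],
  [0, 0, -2.4],
  [0, 0, -2.8],
], spin=[0, 0, 0, 0, 0, 0, 0, 0, 0, 0], jaw=0.9)

```text
time_s: 24.45
ee_pos: [468.2, 243.2, 358.6]
tcp_rot: [[-0.117, 0.993, 0.006], [0.993, 0.117, 0.002], [0.002, 0.006, -1.0]]
wrist_force: [1.5, 0.1, 0.4]
gripper_width: 0.895
```

```bash
python3 -c "
from go import *
overlay('wrist',[(jarpts('bay1',84),(0,0,255)),(jarpts('bay1',92),(0,255,0))],'pics/o5.png',(150,100,400,300),3)
im=get_image('top');crop(im,250,120,410,240,5,'pics/t6.png')
show((557.4,-382,315,109))"
```

```text
t 24.55 p [468.6 243.3 359. ] psi 96.69 w 0.903 F [0.1 1.3 0.7] J [ 22.  -7. 113.   0.  73.  15.]
  tgt [ 557.4 -382.   315.   109. ] off [-15.79   0.37   1.07] spin -2.46 rows 16.0
```

View pics/o5.png

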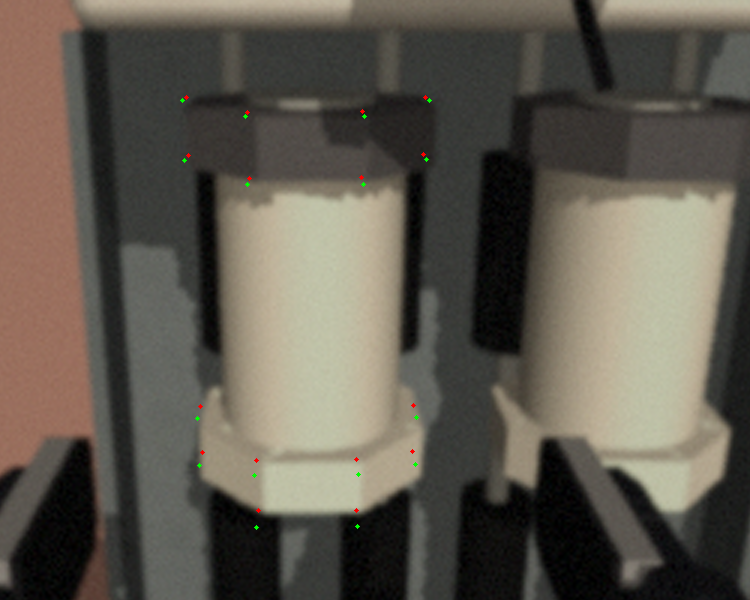

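View pics/t6.png

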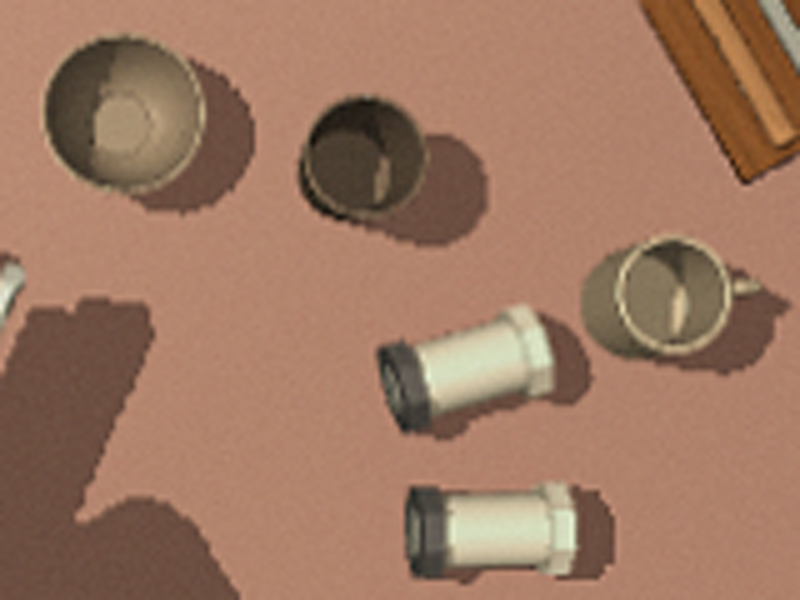

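Emit:
arm_command([
  [-0.6, 0, 0],
  [-1.5, 0, 0],
  [-2.5, 0, 0],
  [-3.5, 0.1, 0],
  [-4.5, 0.1, 0],
  [-5.5, 0.1, 0],
  [-6.5, 0.1, 0],
  [-7.5, 0.2, 0],
  [-8.5, 0.2, 0],
  [-9.5, 0.2, 0],
], spin=[-0.2, -0.4, -0.6, -0.8, -1, -1.2, -1.5, -1.8, -2.1, -2.46], jaw=1)

```text
time_s: 25.38
ee_pos: [519.3, -135.5, 352.6]
tcp_rot: [[-0.326, 0.945, -0.001], [0.945, 0.326, 0.001], [0.001, -0.001, -1.0]]
wrist_force: [0.6, -0.4, -0.5]
gripper_width: 1.0
```

```bash
python3 -c "
from go import *
show((557.4,-382,315,109))"
```

```text
t 25.38 p [ 519.3 -135.5  352.6] psi 109.05 w 1.0 F [ 0.6 -0.4 -0.5] J [-20.  -5. 112.   0.  73. -39.]
  tgt [ 557.4 -382.   315.   109. ] off [-6.14 -1.11  0.93] spin 0.01 rows 7.0
```

Emit:
arm_command([
  [-1, -0.2, 0.1],
  [-2, -0.4, 0.3],
  [-3, -0.55, 0.5],
  [-4, -0.7, 0.7],
  [-5, -0.9, 0.8],
  [-5.8, -1.05, 0.9],
  [-6.1, -1.1, 0.93],
  [-6.1, -1.1, 0.93],
  [-6.1, -1.1, 0.93],
  [-6.1, -1.1, 0.93],
], spin=[0, 0, 0, 0, 0, 0, 0, 0, 0, 0])

```text
time_s: 26.22
ee_pos: [557.5, -377.3, 315.9]
tcp_rot: [[-0.326, 0.945, -0.001], [0.945, 0.326, 0.001], [0.001, -0.0, -1.0]]
wrist_force: [0.6, 0.6, -0.1]
gripper_width: 0.996
```

```bash
python3 -c "
from go import *
im=get_image('wrist'); cv2.imwrite('pics/w13.png',im['color'][:,:,::-1])
show((557.4,-382,191,109))"
```

```text
t 26.27 p [ 557.7 -377.1  316.2] psi 109.07 w 1.002 F [-0.4  0.2  0.4] J [-39.  14.  96.   0.  71. -58.]
  tgt [ 557.4 -382.   191.   109. ] off [-0.12 -0.05  3.13] spin 0.01 rows 4.0
```

View pics/w13.png

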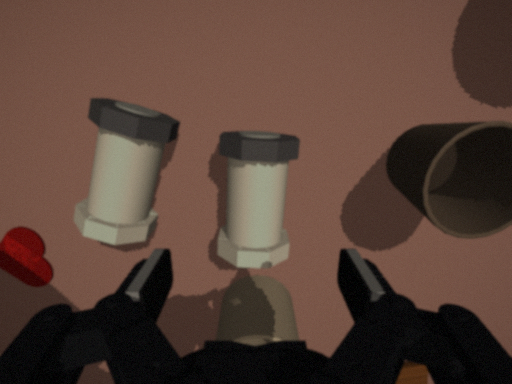

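```bash
python3 -c "
from go import *
jar_from_wrist((260,137),(254,266))
jar_from_wrist((259,160),(254,247))
show((557.4,-382,191,109))"
```

```text
centre [ 560.6 -378.1   66. ] len 110.8 ang 106.6
centre [ 560.3 -377.9   66. ] len 75.0 ang 106.0
t 26.37 p [ 557.8 -377.1  316.6] psi 109.08 w 1.002 F [ 0.4  0.4 -1.6] J [-39.  14.  96.   0.  71. -58.]
  tgt [ 557.4 -382.   191.   109. ] off [-0.11 -0.05  3.14] spin 0.02 rows 4.0
```

Emit:
arm_command([
  [0, 0, 0.4],
  [-0.05, 0.04, 1.1],
  [-0.05, 0.04, 1.8],
  [-0.05, 0.04, 2.4],
  [-0.05, 0.04, 2.8],
  [-0.05, 0.04, 3],
  [-0.05, 0.04, 3.1],
  [-0.05, 0.04, 3.14],
  [-0.05, 0.04, 3.14],
  [-0.05, 0.04, 3.14],
], spin=[0.1, 0.2, 0.3, 0.3, 0.3, 0.3, 0.3, 0.3, 0.3, 0.3])

```text
time_s: 27.2
ee_pos: [560.4, -380.5, 192.6]
tcp_rot: [[-0.301, 0.954, 0.002], [0.954, 0.301, -0.002], [-0.002, 0.002, -1.0]]
wrist_force: [-0.5, 0.2, 0.3]
gripper_width: 0.996
```

Emit:
arm_command([
  [0, 0, 0],
  [0, 0, 0],
  [0, 0, 0],
  [0, 0, 0],
  [0, 0, 0],
  [0, 0, 0],
  [0, 0, 0],
  [0, 0, -0.2],
  [0, 0, -0.9],
  [0, 0, -1.8],
], spin=[0, 0, 0, 0, 0, 0, 0, 0, 0, 0], jaw=0)

```text
time_s: 28.03
ee_pos: [557.7, -378.4, 257.1]
tcp_rot: [[-0.301, 0.954, -0.01], [0.954, 0.301, 0.008], [0.01, -0.007, -1.0]]
wrist_force: [-0.2, -0.9, -5.1]
gripper_width: 0.611
```

```bash
python3 -c "
from go import *
im=get_image('wrist'); cv2.imwrite('pics/w14.png',im['color'][:,:,::-1])
show(at('bay2',345))"
```

```text
t 28.08 p [ 560.6 -380.6  269.1] psi 107.5 w 0.611 F [ 3.6 -2.3  2.9] J [-39.  17.  97.   0.  66. -56.]
  tgt [573.6 130.8 345.   96.7] off [12.09  4.16 -1.93] spin 2.16 rows 13.0
```

View pics/w14.png

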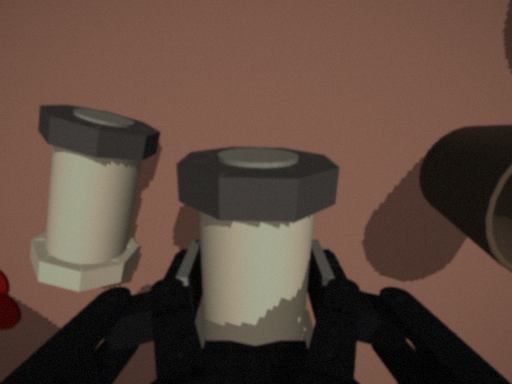

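Emit:
arm_command([
  [0.2, 0.1, -0.7],
  [0.7, 0.2, -1.4],
  [1.5, 0.5, -1.9],
  [2.4, 0.8, -2.05],
  [3.3, 1.1, -2.05],
  [4.3, 1.5, -2.05],
  [5.2, 1.8, -2.05],
  [6.1, 2.1, -2.05],
  [7.1, 2.4, -2.05],
  [8, 2.75, -2.05],
], spin=[0.2, 0.4, 0.6, 0.8, 1, 1.2, 1.4, 1.7, 1.9, 2.16])

```text
time_s: 28.92
ee_pos: [567.3, -39.6, 343.2]
tcp_rot: [[-0.116, 0.993, -0.003], [0.993, 0.116, 0.001], [0.001, -0.003, -1.0]]
wrist_force: [1.1, 0.0, -3.9]
gripper_width: 0.611
```

```bash
python3 -c "
from go import *
show(at('bay2',345,dy=-1.5),at('bay2',243,dy=-1.5))"
```

```text
t 28.92 p [567.3 -39.6 343.2] psi 96.63 w 0.611 F [ 1.1  0.  -3.9] J [ -9.  -0. 108.   0.  72. -16.]
  tgt [573.8 129.3 345.   96.7] off [ 4.17  0.65 -0.04] spin -0.01 rows 5.0
  tgt [573.8 129.3 243.   96.7] off [4.17 0.66 2.51] spin -0.01 rows 5.0
```

Emit:
arm_command([
  [0.9, 0.15, -0.05],
  [1.8, 0.3, -0.05],
  [2.8, 0.45, -0.05],
  [3.6, 0.58, 0],
  [4.1, 0.65, 0.2],
  [4.2, 0.66, 0.7],
  [4.2, 0.66, 1.4],
  [4.2, 0.66, 2],
  [4.2, 0.66, 2.3],
  [4.2, 0.66, 2.45],
], spin=[0, 0, 0, 0, 0, 0, 0, 0, 0, 0])

```text
time_s: 29.75
ee_pos: [574.1, 128.1, 243.8]
tcp_rot: [[-0.117, 0.993, -0.005], [0.993, 0.117, -0.001], [0.0, -0.005, -1.0]]
wrist_force: [1.4, -0.3, -1.6]
gripper_width: 0.608
```

```bash
python3 -c "
from go import *
get_image('wrist')
show(at('bay2',242,dy=-1.5))"
```

```text
t 29.8 p [574.5 128.  244.3] psi 96.69 w 0.609 F [-1.   0.1 -5.3] J [  7.   8. 110.   0.  62.   1.]
  tgt [573.8 129.3 242.   96.7] off [ 0.03 -0.01  0.06] spin -0.0 rows 1.0
```

Emit:
arm_command([
  [0.02, -0.01, 0.02],
  [0.03, -0.01, 0.05],
  [0.03, -0.01, 0.07],
  [0.03, -0.01, 0.07],
  [0.03, -0.01, 0.07],
  [0.03, -0.01, 0.07],
  [0.03, -0.01, 0.07],
  [0.03, -0.01, 0.07],
  [0.03, -0.01, 0.07],
  [0.03, -0.01, 0.07],
], spin=[0, 0, 0, 0, 0, 0, 0, 0, 0, 0])

```text
time_s: 30.63
ee_pos: [574.6, 129.3, 243.9]
tcp_rot: [[-0.116, 0.993, 0.0], [0.993, 0.116, 0.0], [0.0, 0.0, -1.0]]
wrist_force: [-0.2, 0.6, -4.2]
gripper_width: 0.611
```

Emit:
arm_command([
  [0, 0, 0],
  [0, 0, 0],
  [0, 0, 0],
  [0, 0, 0],
  [0, 0, 0],
  [0, 0, -0.3],
  [0, 0, -0.9],
  [0, 0, -1.7],
  [0, 0, -2.4],
  [0, 0, -2.8],
], spin=[0, 0, 0, 0, 0, 0, 0, 0, 0, 0], jaw=0.9)

```text
time_s: 31.47
ee_pos: [575.3, 129.4, 361.3]
tcp_rot: [[-0.116, 0.993, 0.006], [0.993, 0.116, 0.001], [0.0, 0.006, -1.0]]
wrist_force: [0.9, 0.6, 1.1]
gripper_width: 0.901
```

```bash
python3 -c "
from go import *
overlay('wrist',[(jarpts('bay2',84),(0,0,255)),(jarpts('bay2',92),(0,255,0))],'pics/o6.png',(150,100,400,300),3)
im=get_image('top');crop(im,250,120,410,240,5,'pics/t7.png')
show((439.7,-395,315,90.5))"
```

```text
t 31.57 p [575.8 129.5 361.9] psi 96.69 w 0.898 F [-0.4  0.5  0.7] J [  7.   1. 105.   0.  73.   1.]
  tgt [ 439.7 -395.   315.    90.5] off [-12.63  -4.92   1.12] spin 1.24 rows 14.0
```

View pics/o6.png

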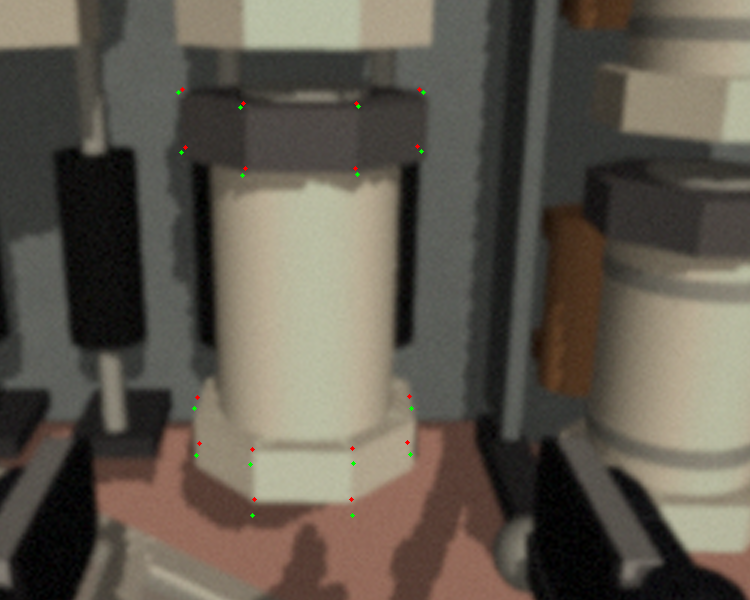

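View pics/t7.png

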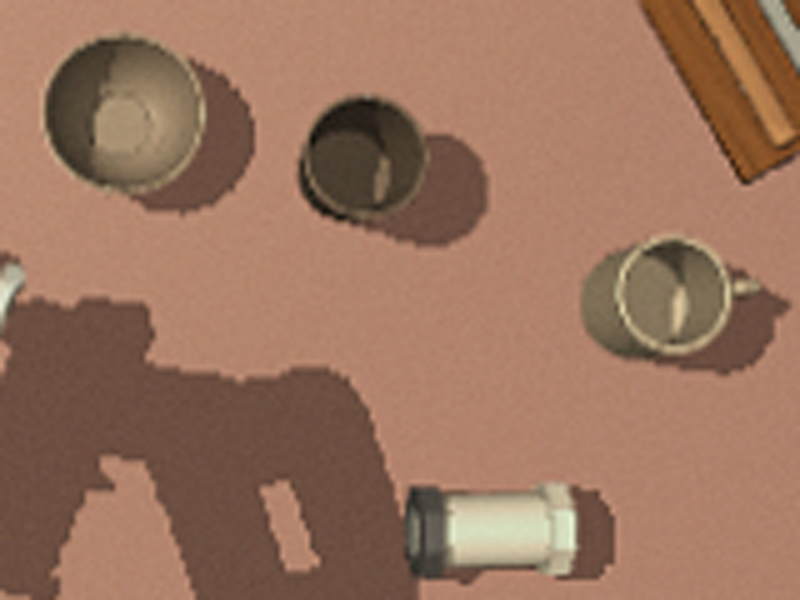

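Emit:
arm_command([
  [-0.5, -0.2, 0],
  [-1.4, -0.5, 0],
  [-2.3, -0.9, 0],
  [-3.2, -1.2, 0],
  [-4.1, -1.6, 0],
  [-5, -2, 0],
  [-6, -2.3, 0],
  [-6.9, -2.7, 0],
  [-7.8, -3, 0],
  [-8.7, -3.4, 0.1],
], spin=[0.2, 0.4, 0.6, 0.8, 1, 1.2, 1.24, 1.24, 1.24, 1.24], jaw=1)

```text
time_s: 32.4
ee_pos: [479.3, -233.8, 352.0]
tcp_rot: [[-0.008, 1.0, 0.001], [1.0, 0.008, -0.0], [-0.0, 0.001, -1.0]]
wrist_force: [0.6, -0.5, 0.2]
gripper_width: 1.003
```

```bash
python3 -c "
from go import *
show((439.7,-395,315,90.5))"
```

```text
t 32.4 p [ 479.3 -233.8  352. ] psi 90.48 w 1.003 F [ 0.6 -0.5  0.2] J [-32.  -6. 112.   0.  73. -32.]
  tgt [ 439.7 -395.   315.    90.5] off [-4.02 -1.03  0.92] spin -0.0 rows 5.0
```

Emit:
arm_command([
  [-0.9, -0.2, 0.2],
  [-1.9, -0.5, 0.5],
  [-2.8, -0.7, 0.7],
  [-3.6, -0.9, 0.85],
  [-4, -1, 0.9],
  [-4, -1, 0.9],
  [-4, -1, 0.9],
  [-4, -1, 0.9],
  [-4, -1, 0.9],
  [-4, -1, 0.9],
], spin=[0, 0, 0, 0, 0, 0, 0, 0, 0, 0])

```text
time_s: 33.23
ee_pos: [442.1, -391.2, 316.3]
tcp_rot: [[-0.01, 1.0, 0.0], [1.0, 0.01, -0.0], [-0.0, 0.0, -1.0]]
wrist_force: [-0.0, -0.2, -0.8]
gripper_width: 1.002
```

```bash
python3 -c "
from go import *
im=get_image('wrist'); cv2.imwrite('pics/w15.png',im['color'][:,:,::-1])
show((439.7,-395,191,90.5))"
```

```text
t 33.28 p [ 442.  -391.3  316.4] psi 90.59 w 0.999 F [-0.1  0.3  0.9] J [-47.   4. 107.   0.  69. -47.]
  tgt [ 439.7 -395.   191.    90.5] off [-0.09 -0.06  3.13] spin 0.02 rows 4.0
```

View pics/w15.png

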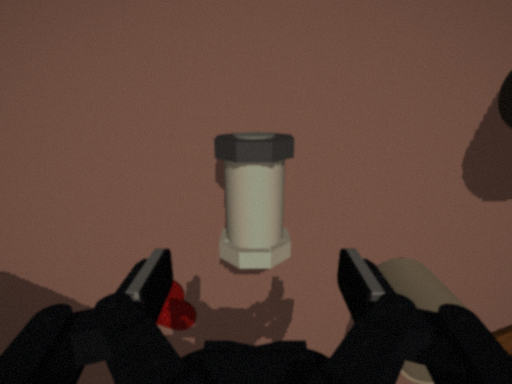

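```bash
python3 -c "
from go import *
jar_from_wrist((254,139),(255,268))
jar_from_wrist((254,161),(255,248))
show((439.7,-395,191,90.5))"
```

```text
centre [ 442.8 -395.    66. ] len 111.4 ang 90.9
centre [ 442.7 -393.8   66. ] len 75.0 ang 91.1
t 33.38 p [ 441.9 -391.7  316.3] psi 90.56 w 1.003 F [-0.4  0.8 -0.1] J [-47.   4. 107.   0.  69. -47.]
  tgt [ 439.7 -395.   191.    90.5] off [-0.08 -0.06  3.13] spin 0.01 rows 4.0
```

Jar D is centred (column 254, caps rows 139–268). Descend and grip.

Emit:
arm_command([
  [0, 0, 0.4],
  [-0.06, 0.02, 1.1],
  [-0.06, 0.02, 1.8],
  [-0.06, 0.02, 2.4],
  [-0.06, 0.02, 2.8],
  [-0.06, 0.02, 3],
  [-0.06, 0.02, 3.1],
  [-0.06, 0.02, 3.13],
  [-0.06, 0.02, 3.13],
  [-0.06, 0.02, 3.13],
], spin=[-0.1, -0.1, -0.1, -0.1, -0.1, -0.1, -0.1, -0.1, -0.1, -0.1])

```text
time_s: 34.22
ee_pos: [442.8, -395.4, 192.3]
tcp_rot: [[-0.017, 1.0, 0.002], [1.0, 0.017, -0.002], [-0.002, 0.002, -1.0]]
wrist_force: [0.4, -0.5, 0.3]
gripper_width: 0.998
```

Emit:
arm_command([
  [0, 0, 0],
  [0, 0, 0],
  [0, 0, 0],
  [0, 0, 0],
  [0, 0, 0],
  [0, 0, 0],
  [0, 0, 0],
  [0, 0, -0.2],
  [0, 0, -0.9],
  [0, 0, -1.8],
], spin=[0, 0, 0, 0, 0, 0, 0, 0, 0, 0], jaw=0)

```text
time_s: 35.05
ee_pos: [440.6, -393.0, 258.2]
tcp_rot: [[-0.017, 1.0, -0.008], [1.0, 0.017, 0.008], [0.008, -0.007, -1.0]]
wrist_force: [0.5, -1.2, -3.5]
gripper_width: 0.609
```

```bash
python3 -c "
from go import *
im=get_image('wrist'); cv2.imwrite('pics/w16.png',im['color'][:,:,::-1])
show(at('bay0',345))"
```

```text
t 35.1 p [ 443.2 -395.7  269.3] psi 90.99 w 0.61 F [ 3.7 -3.6  2.7] J [-47.   7. 108.   0.  64. -48.]
  tgt [482.3 120.1 345.   96.7] off [12.87  1.21 -1.94] spin -1.14 rows 13.0
```

View pics/w16.png

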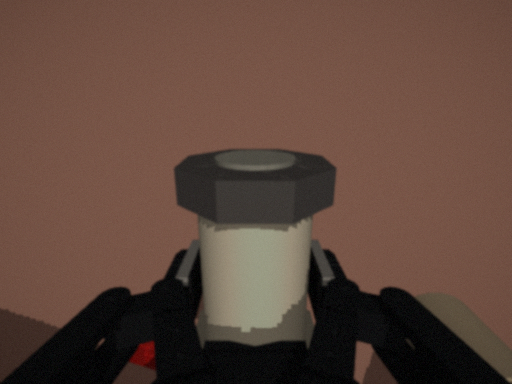

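Emit:
arm_command([
  [0.2, 0, -0.7],
  [0.7, 0.1, -1.4],
  [1.6, 0.15, -1.9],
  [2.6, 0.25, -2.1],
  [3.6, 0.35, -2.1],
  [4.6, 0.4, -2.1],
  [5.6, 0.5, -2.1],
  [6.6, 0.6, -2.1],
  [7.6, 0.7, -2.1],
  [8.6, 0.8, -2.1],
], spin=[-0.1, -0.2, -0.3, -0.5, -0.6, -0.8, -0.9, -1, -1.1, -1.15])

```text
time_s: 35.93
ee_pos: [467.4, -48.4, 345.8]
tcp_rot: [[-0.117, 0.993, -0.001], [0.993, 0.117, 0.0], [0.001, -0.001, -1.0]]
wrist_force: [0.9, -0.3, -3.3]
gripper_width: 0.609
```

```bash
python3 -c "
from go import *
show(at('bay0',345,dy=-0.5),at('bay0',243,dy=-.5))"
```

```text
t 35.93 p [467.4 -48.4 345.8] psi 96.73 w 0.609 F [ 0.9 -0.3 -3.3] J [-12. -14. 120.   0.  74. -19.]
  tgt [482.3 119.6 345.   96.7] off [4.13 0.86 0.02] spin 0.01 rows 5.0
  tgt [482.3 119.6 243.   96.7] off [4.12 0.86 2.57] spin 0.01 rows 5.0
```

Emit:
arm_command([
  [0.9, 0.2, -0.05],
  [1.8, 0.35, -0.05],
  [2.8, 0.55, -0.05],
  [3.6, 0.75, 0],
  [4.1, 0.85, 0.2],
  [4.15, 0.86, 0.7],
  [4.15, 0.86, 1.4],
  [4.15, 0.86, 2],
  [4.15, 0.86, 2.35],
  [4.15, 0.86, 2.5],
], spin=[0, 0, 0, 0, 0, 0, 0, 0, 0, 0])

```text
time_s: 36.77
ee_pos: [481.8, 118.5, 244.0]
tcp_rot: [[-0.118, 0.993, -0.005], [0.993, 0.118, -0.0], [0.0, -0.005, -1.0]]
wrist_force: [1.0, 0.9, -1.0]
gripper_width: 0.61
```

```bash
python3 -c "
from go import *
get_image('wrist')
show(at('bay0',242,dy=-.5))"
```

```text
t 36.82 p [482.2 118.5 244.4] psi 96.74 w 0.61 F [-0.9 -0.3 -4.6] J [  8.  -3. 122.   0.  62.   1.]
  tgt [482.3 119.6 242.   96.7] off [0.03 0.01 0.06] spin 0.01 rows 1.0
```

Emit:
arm_command([
  [0.02, 0, 0.02],
  [0.03, 0, 0.05],
  [0.03, 0, 0.08],
  [0.03, 0, 0.08],
  [0.03, 0, 0.08],
  [0.03, 0, 0.08],
  [0.03, 0, 0.08],
  [0.03, 0, 0.08],
  [0.03, 0, 0.08],
  [0.03, 0, 0.08],
], spin=[0, 0, 0, 0, 0, 0, 0, 0, 0, 0])

```text
time_s: 37.65
ee_pos: [482.9, 119.7, 243.6]
tcp_rot: [[-0.117, 0.993, 0.0], [0.993, 0.117, 0.0], [0.0, 0.0, -1.0]]
wrist_force: [0.9, 0.4, -4.2]
gripper_width: 0.611
```

Emit:
arm_command([
  [0, 0, 0],
  [0, 0, 0],
  [0, 0, 0],
  [0, 0, 0],
  [0, 0, 0],
  [0, 0, -0.3],
  [0, 0, -0.9],
  [0, 0, -1.7],
  [0, 0, -2.4],
  [0, 0, -2.8],
], spin=[0, 0, 0, 0, 0, 0, 0, 0, 0, 0], jaw=0.9)

```text
time_s: 38.48
ee_pos: [483.5, 119.8, 360.6]
tcp_rot: [[-0.117, 0.993, 0.006], [0.993, 0.117, 0.001], [0.0, 0.006, -1.0]]
wrist_force: [0.3, 1.1, 0.5]
gripper_width: 0.9
```

```bash
python3 -c "
from go import *
overlay('wrist',[(jarpts('bay0',84),(0,0,255)),(jarpts('bay0',92),(0,255,0))],'pics/o7.png',(150,100,400,300),3)
im=get_image('top');crop(im,110,135,265,250,5,'pics/t8.png')
im=get_image('side');crop(im,165,190,320,375,3.2,'pics/s8.png')
show()"
```

```text
t 38.63 p [483.3 119.8 358.2] psi 96.74 w 0.901 F [-0.7  0.2 -1.3] J [  8. -11. 116.   0.  74.   1.]
```

View pics/o7.png

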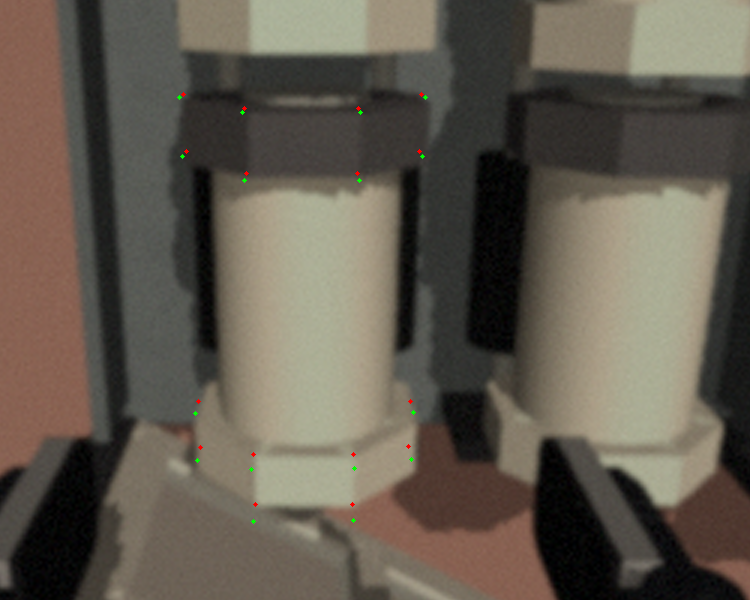

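View pics/t8.png

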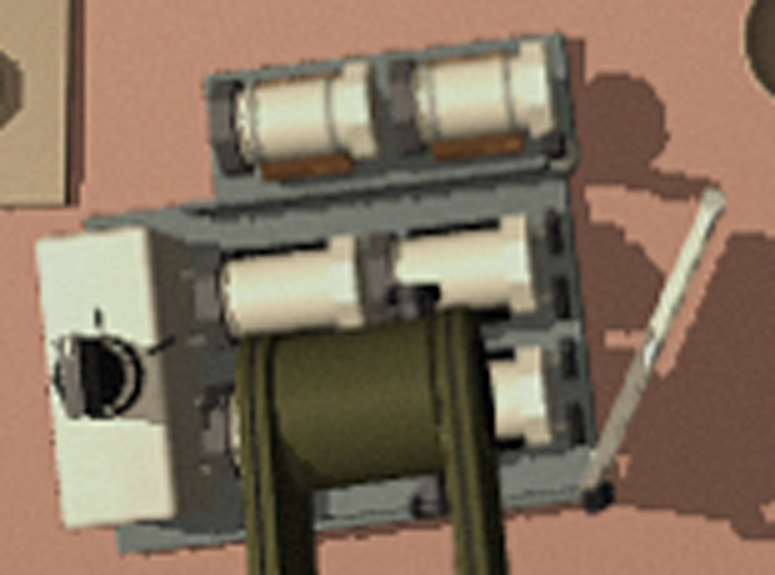

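View pics/s8.png

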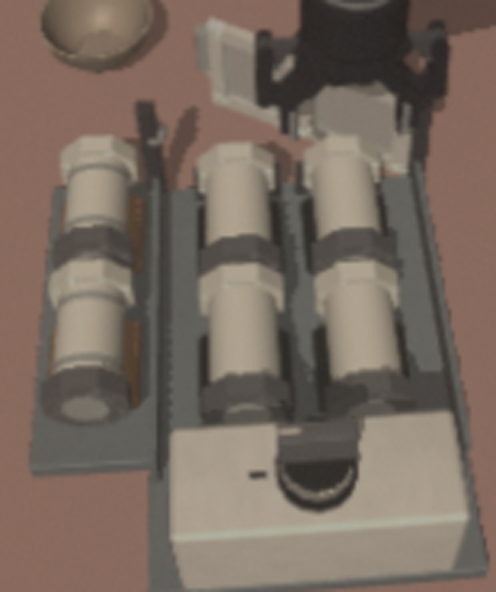

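```bash
cat >> go.py <<'E'
def tomill(p):
    c,s=np.cos(MILL[2]),np.sin(MILL[2]); d=np.array(p)[:2]-MILL[:2]; return np.array([c*d[0]+s*d[1],-s*d[0]+c*d[1]])
E
python3 -c "
from go import *
im=get_image('top')
p=onz(im,[(590/5+110,488/5+135),(712/5+110,197/5+135)],138)
a=[tomill(q) for q in p];print(p.round(1),np.round(a,1)); d=a[1]-a[0];print(np.hypot(*d),np.arctan2(-d[1],d[0]))
c=onz(im,[(98/5+110,378/5+135)],186);print('dial',c,tomill(c[0]))
"
```

```text
[[424.   30.3 138. ]
 [618.  -52.  138. ]] [[-114.3 -144.3]
 [  68.7 -248.7]]
210.65433238416378 0.5181881047412863
dial [[497.98557545 345.9626055  186.        ]] [ -4.00291182 160.52735508]
```

```bash
python3 -c "
from go import *
q=mill(50,-295); print(q)
im=get_image('top');print('bowl',onz(im,[(275,143)],55))
show((*q,350,MPSI),(*q,250,MPSI))"
```

```text
[ 604.79447312 -100.14651241]
bowl [[ 739.93849109 -134.11217517   55.        ]]
t 38.73 p [482.5 119.6 354.8] psi 96.73 w 0.905 F [ 0.3 -0.5 -0.6] J [  8. -11. 117.   0.  74.   1.]
  tgt [ 604.8 -100.1  350.    96.7] off [-5.82  2.39  0.12] spin 0.01 rows 7.0
  tgt [ 604.8 -100.1  250.    96.7] off [-5.82  2.39  2.62] spin 0.01 rows 7.0
```

Emit:
arm_command([
  [-0.5, 0.2, 0],
  [-1.3, 0.5, 0],
  [-2.2, 0.9, 0],
  [-3.1, 1.3, 0],
  [-4, 1.7, 0],
  [-4.9, 2, 0],
  [-5.6, 2.3, 0.1],
  [-5.82, 2.39, 0.6],
  [-5.82, 2.39, 1.4],
  [-5.82, 2.39, 2.2],
], spin=[0, 0, 0, 0, 0, 0, 0, 0, 0, 0], jaw=0)

```text
time_s: 39.57
ee_pos: [605.2, -101.5, 265.6]
tcp_rot: [[-0.115, 0.993, -0.001], [0.993, 0.115, 0.0], [0.0, -0.0, -1.0]]
wrist_force: [0.1, -0.2, -0.0]
gripper_width: 0.0
```

```bash
python3 -c "
from go import *
im=get_image('wrist'); cv2.imwrite('pics/w17.png',im['color'][:,:,::-1])
im=get_image('side'); crop(im,165,130,320,300,4,'pics/s9.png')
q=mill(50,-295)
show((*q,250,MPSI),(*mill(50,-170),250,MPSI))"
```

```text
t 39.67 p [601.8 -99.9 258.6] psi 96.69 w 0.0 F [-0.6 -0.1 -0.2] J [-14.  10. 106.   0.  65. -21.]
  tgt [ 604.8 -100.1  250.    96.7] off [-0.02  0.08  0.21] spin -0.0 rows 1.0
  tgt [590.2  24.  250.   96.7] off [3.11 0.08 0.23] spin -0.0 rows 3.0
```

View pics/w17.png

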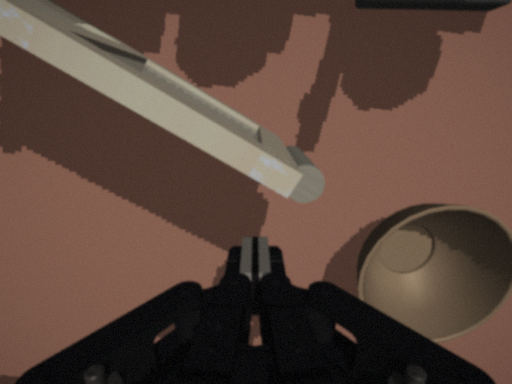

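View pics/s9.png

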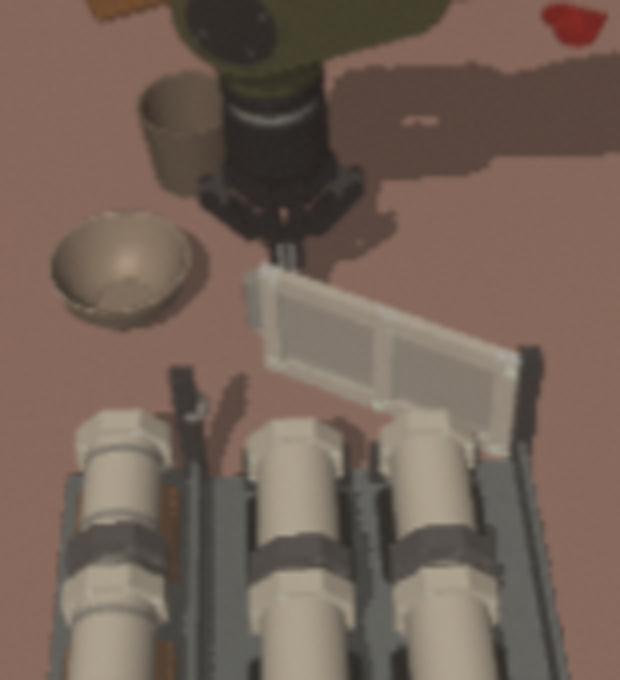

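Emit:
arm_command([
  [0.2, 0, 0.2],
  [0.5, 0, 0.2],
  [0.8, 0, 0.2],
  [1.1, 0, 0.2],
  [1.4, 0, 0.2],
  [1.7, 0, 0.2],
  [2, 0, 0.2],
  [2.25, 0, 0.2],
  [2.45, 0, 0.2],
  [2.6, 0, 0.2],
], spin=[0, 0, 0, 0, 0, 0, 0, 0, 0, 0])

```text
time_s: 40.5
ee_pos: [595.2, 4.9, 265.8]
tcp_rot: [[-0.119, 0.993, 0.012], [0.993, 0.119, -0.0], [-0.002, 0.012, -1.0]]
wrist_force: [1.1, -0.6, 12.3]
gripper_width: -0.002
```

```bash
python3 -c "
from go import *
im=get_image('top');crop(im,110,135,285,250,4.5,'pics/t9.png')
o=observe();print(tomill(o['ee_pos']))
show((*mill(50,-165),248,MPSI))"
```

```text
[  52.62044563 -188.86290735]
t 40.55 p [595.    5.6 265.8] psi 96.85 w 0.0 F [-2.7  1.3 14.4] J [ -5.   7. 108.   0.  64. -12.]
  tgt [589.6  29.  248.   96.7] off [ 0.6  -0.07  0.44] spin 0.03 rows 1.0
```

View pics/t9.png

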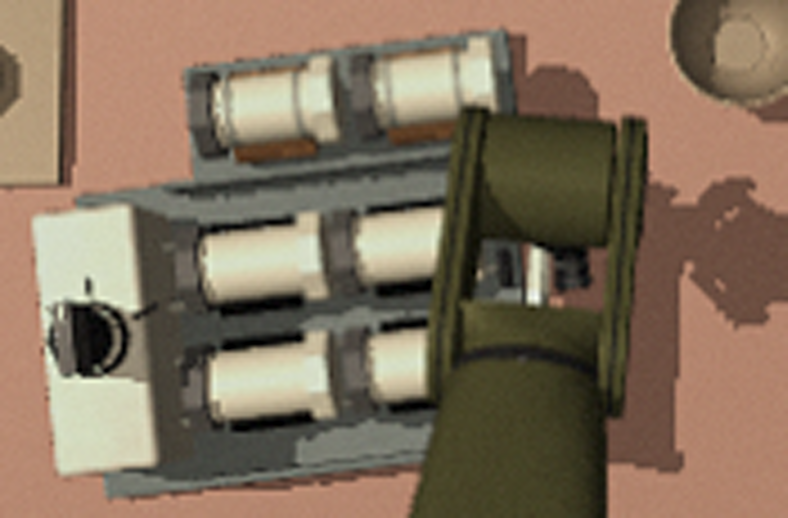

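Emit:
arm_command([
  [-0.1, 0, -0.3],
  [-0.2, 0, -0.5],
  [-0.2, 0, -0.5],
  [-0.2, 0, -0.5],
  [-0.2, 0, -0.5],
  [-0.2, 0, -0.5],
  [-0.2, 0, -0.5],
  [-0.2, 0, -0.5],
  [-0.2, 0, -0.5],
  [-0.2, 0, -0.5],
], spin=[0, 0, 0, 0, 0, 0, 0, 0, 0, 0])

```text
time_s: 41.38
ee_pos: [593.9, -5.0, 279.2]
tcp_rot: [[-0.117, 0.993, -0.001], [0.993, 0.117, 0.0], [0.0, -0.0, -1.0]]
wrist_force: [0.8, -0.1, -0.7]
gripper_width: 0.005
```

```bash
python3 -c "
from go import *
im=get_image('wrist'); cv2.imwrite('pics/w18.png',im['color'][:,:,::-1])
im=get_image('side'); crop(im,165,150,320,300,4,'pics/s10.png')
o=observe();print(tomill(o['ee_pos']))
show((*mill(50,-165),278,MPSI))"
```

```text
[  50.28296925 -199.20009793]
t 41.48 p [593.9  -5.  279.4] psi 96.73 w 0.003 F [-0.3 -0.3  0.6] J [ -6.   6. 108.   0.  66. -12.]
  tgt [589.6  29.  278.   96.7] off [ 0.86 -0.01  0.03] spin 0.01 rows 1.0
```

View pics/w18.png

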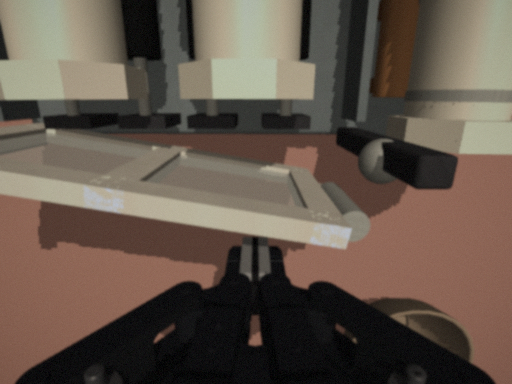

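View pics/s10.png

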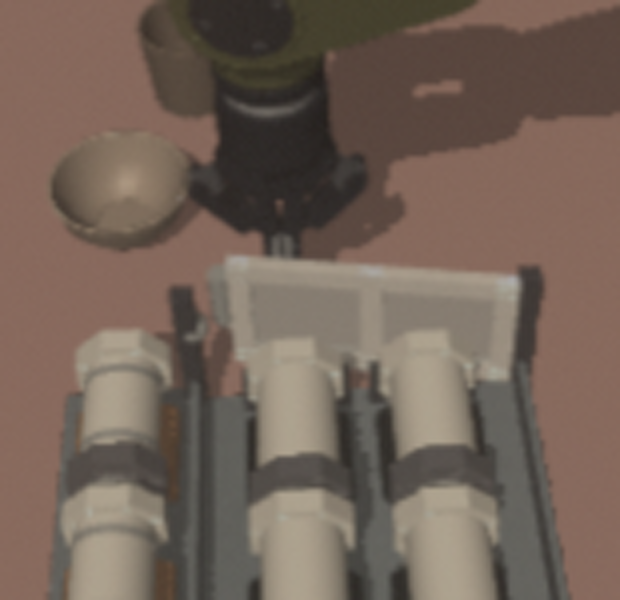

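Emit:
arm_command([
  [0.1, 0, 0],
  [0.2, 0, 0],
  [0.3, 0, 0],
  [0.4, 0, 0],
  [0.5, 0, 0],
  [0.6, 0, 0],
  [0.7, 0, 0],
  [0.75, 0, 0],
  [0.8, 0, 0],
  [0.8, 0, 0],
], spin=[0, 0, 0, 0, 0, 0, 0, 0, 0, 0])

```text
time_s: 42.32
ee_pos: [590.2, 27.0, 279.7]
tcp_rot: [[-0.117, 0.993, 0.0], [0.993, 0.117, 0.0], [0.0, 0.0, -1.0]]
wrist_force: [0.6, -1.4, -0.1]
gripper_width: -0.003
```

```bash
python3 -c "
from go import *
im=get_image('wrist'); cv2.imwrite('pics/w19.png',im['color'][:,:,::-1])
o=observe();print(tomill(o['ee_pos']))
show((*mill(50,-160),278,MPSI))"
```

```text
[  50.33904511 -167.05863614]
t 42.37 p [590.2  27.  279.6] psi 96.73 w -0.002 F [ 0.9 -1.2 -0.2] J [ -3.   6. 108.   0.  66.  -9.]
  tgt [589.   33.9 278.   96.7] off [ 0.18 -0.01  0.04] spin 0.01 rows 1.0
```

View pics/w19.png

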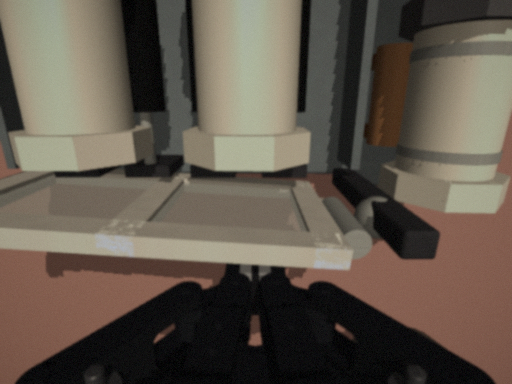

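Emit:
arm_command([
  [0.05, 0, 0],
  [0.1, 0, 0],
  [0.15, 0, 0],
  [0.2, 0, 0],
  [0.25, 0, 0],
  [0.28, 0, 0],
  [0.31, 0, 0],
  [0.34, 0, 0],
  [0.36, 0, 0],
  [0.36, 0, 0],
], spin=[0, 0, 0, 0, 0, 0, 0, 0, 0, 0])

```text
time_s: 43.2
ee_pos: [588.5, 39.3, 279.5]
tcp_rot: [[-0.118, 0.993, -0.0], [0.993, 0.118, -0.006], [-0.006, -0.001, -1.0]]
wrist_force: [0.6, -13.6, 0.1]
gripper_width: 0.001
```

```bash
python3 -c "
from go import *
im=get_image('wrist'); cv2.imwrite('pics/w20.png',im['color'][:,:,::-1])
o=observe();print(tomill(o['ee_pos']))
show((*mill(50,-150),278,MPSI))"
```

```text
[  50.08907936 -154.64561331]
t 43.25 p [588.5  39.3 279.5] psi 96.76 w -0.001 F [  0.7 -12.   -0.1] J [ -1.   6. 108.  -0.  66.  -8.]
  tgt [587.9  43.9 278.   96.7] off [ 0.12 -0.    0.04] spin 0.01 rows 1.0
```

View pics/w20.png

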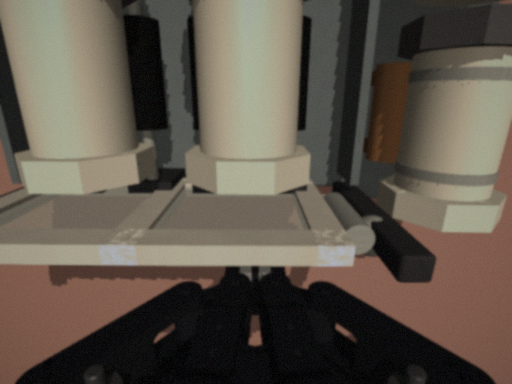

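Emit:
arm_command([
  [0.06, 0, 0],
  [0.08, 0, 0],
  [0.1, 0, 0],
  [0.12, 0, 0],
  [0.14, 0, 0],
  [0.16, 0, 0],
  [0.18, 0, 0],
  [0.2, 0, 0],
  [0.2, 0, 0],
  [0.2, 0, 0],
], spin=[0, 0, 0, 0, 0, 0, 0, 0, 0, 0])

```text
time_s: 44.08
ee_pos: [588.2, 41.9, 279.6]
tcp_rot: [[-0.118, 0.993, 0.001], [0.993, 0.118, -0.02], [-0.021, -0.001, -1.0]]
wrist_force: [3.1, -38.8, -1.1]
gripper_width: 0.001
```

```bash
python3 -c "
from go import *
im=get_image('wrist'); cv2.imwrite('pics/w21.png',im['color'][:,:,::-1])
o=observe();print(tomill(o['ee_pos']))
show((*mill(50,-150),278,MPSI))"
```

```text
[  50.14193239 -151.96854753]
t 44.13 p [588.2  41.9 279.7] psi 96.77 w -0.001 F [  3.3 -38.1  -1.3] J [ -1.   6. 108.  -1.  66.  -7.]
  tgt [587.9  43.9 278.   96.7] off [ 0.05 -0.    0.04] spin 0.01 rows 1.0
```

View pics/w21.png

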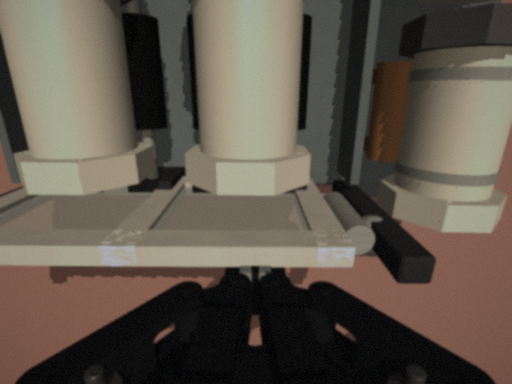

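Emit:
arm_command([
  [-0.2, 0, 0],
  [-0.4, 0, 0],
  [-0.4, 0, -0.5],
  [-0.4, 0, -1.3],
  [-0.4, 0, -2.2],
  [-0.3, -0.1, -2.8],
  [0.3, -0.3, -3],
  [1.1, -0.5, -3],
  [2, -0.7, -3],
  [2.9, -0.9, -3],
], spin=[0, 0, 0, 0, 0, 0, 0, 0, 0, 0])

```text
time_s: 44.97
ee_pos: [537.2, 161.6, 399.9]
tcp_rot: [[-0.117, 0.993, -0.0], [0.993, 0.117, 0.001], [0.001, 0.0, -1.0]]
wrist_force: [0.1, 0.3, -1.4]
gripper_width: 0.003
```

```bash
python3 -c "
from go import *
show((*mill(-4,140),400,MPSI))"
```

```text
t 44.97 p [537.2 161.6 399.9] psi 96.71 w 0.003 F [ 0.1  0.3 -1.4] J [ 11.  -4. 106.   0.  78.   5.]
  tgt [500.4 325.6 400.   96.7] off [ 4.18 -0.43  0.  ] spin 0.0 rows 5.0
```

Emit:
arm_command([
  [0.8, -0.1, 0],
  [1.7, -0.2, 0],
  [2.6, -0.3, 0],
  [3.5, -0.4, 0],
  [4, -0.43, 0],
  [4.15, -0.43, 0],
  [4.15, -0.43, 0],
  [4.15, -0.43, 0],
  [4.15, -0.43, 0],
  [4.15, -0.43, 0],
], spin=[0, 0, 0, 0, 0, 0, 0, 0, 0, 0], jaw=0.5)

```text
time_s: 45.8
ee_pos: [501.9, 321.8, 399.5]
tcp_rot: [[-0.116, 0.993, -0.0], [0.993, 0.116, -0.0], [-0.0, -0.0, -1.0]]
wrist_force: [0.4, -0.4, -0.7]
gripper_width: 0.497
```

```bash
python3 -c "
from go import *
im=get_image('wrist'); cv2.imwrite('pics/w22.png',im['color'][:,:,::-1])
im=get_image('side'); crop(im,165,150,320,375,2.6,'pics/s11.png')
show()"
```

```text
t 45.9 p [502.  321.9 399.6] psi 96.64 w 0.5 F [-0.2 -1.2 -0.4] J [ 28.   1. 102.   0.  78.  21.]
```

View pics/w22.png

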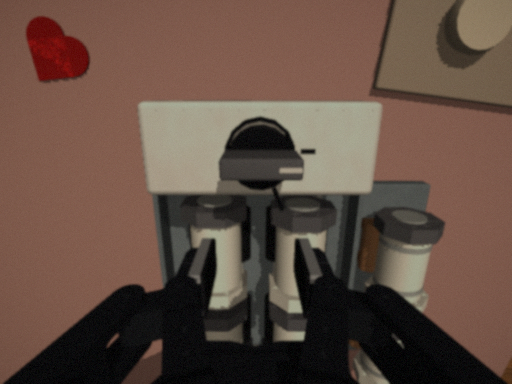

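View pics/s11.png

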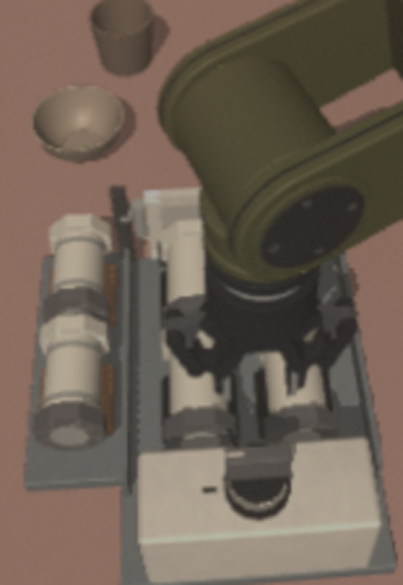

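```bash
python3 -c "
from go import *
im=get_image('wrist'); crop(im,200,100,330,210,6,'pics/w22z.png')
for z in (186,197):
    print(z,[tomill(q).round(1) for q in onz(im,[(260,165),(220,165),(302,165)],z)])
"
```

```text
186 [array([  1.4, 176.3]), array([-24.3, 176.3]), array([ 28.4, 176.2])]
197 [array([  1.2, 178.7]), array([-23. , 178.8]), array([ 26.5, 178.7])]
```

View pics/w22z.png

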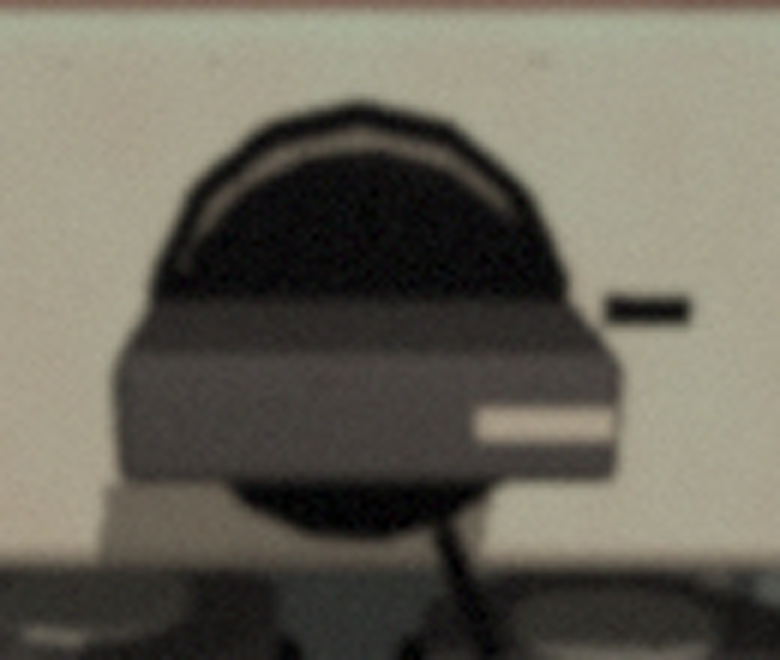

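```bash
python3 -c "
from go import *
im=get_image('wrist')
p=onz(im,[(261.2,169.2),(200+122/6,100+415/6),(200+615/6,100+415/6)],197); print(p,[tomill(q).round(1) for q in p])
q=onz(im,[(200+360/6,100+101/6),(200+365/6,100+537/6)],164);print([tomill(a) for a in q])
d=p[0]
show((d[0],d[1],385,MPSI+90),(d[0],d[1],348,MPSI+90))
"
```

```text
[[502.00942075 362.26972676 197.        ]
 [477.39413246 359.4495509  197.        ]
 [526.89097468 365.17503162 197.        ]] [array([  1.9, 176.3]), array([-22.9, 176.3]), array([ 26.9, 176.2])]
[array([  1.64387453, 205.16629946]), array([  2.45477346, 153.08565429])]
t 46.0 p [501.9 322.1 399.6] psi 96.67 w 0.503 F [ 0.1 -0.2  0.5] J [ 28.   1. 102.   0.  78.  21.]
  tgt [502.  362.3 385.  186.7] off [1.   0.12 0.37] spin -18.01 rows 13.0
  tgt [502.  362.3 348.  186.7] off [1.   0.12 1.29] spin -18.01 rows 13.0
```

Emit:
arm_command([
  [0.1, 0, 0],
  [0.2, 0, 0],
  [0.4, 0.05, 0],
  [0.6, 0.1, 0],
  [0.8, 0.1, 0],
  [0.98, 0.1, 0],
  [0.98, 0.1, 0],
  [0.98, 0.1, 0],
  [0.98, 0.1, 0],
  [0.98, 0.1, 0],
], spin=[-1, -2.2, -3.5, -4.9, -6.3, -7.7, -9.1, -10.5, -11.9, -13.3])

```text
time_s: 46.83
ee_pos: [501.1, 362.0, 399.6]
tcp_rot: [[-0.959, 0.283, -0.0], [0.283, 0.959, 0.0], [0.0, 0.0, -1.0]]
wrist_force: [-0.3, -0.2, 0.4]
gripper_width: 0.498
```

Emit:
arm_command([
  [0, 0, 0],
  [0, 0, 0],
  [0, 0, 0],
  [0, 0, 0],
  [0, 0, 0],
  [0, 0, 0],
  [0, 0, 0],
  [0, 0, 0],
  [0, 0, 0],
  [0, 0, 0],
], spin=[-1.3, -2.6, -3.7, -4.5, -4.7, -4.7, -4.7, -4.7, -4.7, -4.7])

```text
time_s: 47.67
ee_pos: [501.0, 362.3, 399.5]
tcp_rot: [[-0.993, -0.117, 0.0], [-0.117, 0.993, -0.0], [-0.0, -0.0, -1.0]]
wrist_force: [-0.0, -0.5, 0.5]
gripper_width: 0.499
```

```bash
python3 -c "
from go import *
im=get_image('wrist'); cv2.imwrite('pics/w23.png',im['color'][:,:,::-1])
show((501.5,361.7,370,MPSI+90),(501.5,361.7,348,MPSI+90))"
```

```text
t 47.72 p [501.  362.3 399.5] psi -173.28 w 0.497 F [0.6 0.3 0.7] J [ 31.   3.  99.   0.  78. -66.]
  tgt [501.5 361.7 370.  186.7] off [-0.01 -0.02  0.74] spin 0.0 rows 1.0
  tgt [501.5 361.7 348.  186.7] off [-0.01 -0.02  1.29] spin 0.0 rows 2.0
```

View pics/w23.png

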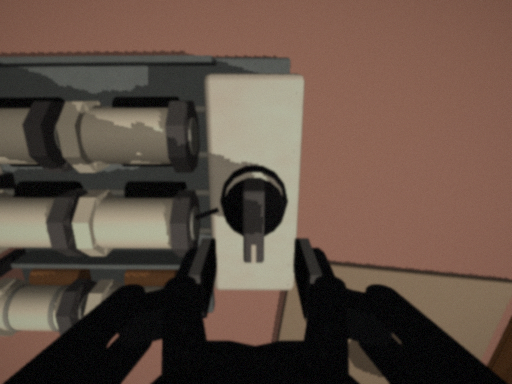

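Emit:
arm_command([
  [0, 0, 0.2],
  [0, 0, 0.5],
  [0, 0, 0.8],
  [0, 0, 1.05],
  [0, 0, 1.2],
  [0, 0, 1.28],
  [0, 0, 1.28],
  [0, 0, 1.28],
  [0, 0, 1.28],
  [0, 0, 1.28],
], spin=[0, 0, 0, 0, 0, 0, 0, 0, 0, 0])

```text
time_s: 48.55
ee_pos: [501.2, 362.4, 349.3]
tcp_rot: [[-0.993, -0.117, 0.001], [-0.117, 0.993, 0.001], [-0.001, 0.001, -1.0]]
wrist_force: [0.2, -0.4, 0.5]
gripper_width: 0.499
```

```bash
python3 -c "
from go import *
im=get_image('wrist'); cv2.imwrite('pics/w24.png',im['color'][:,:,::-1])
im=get_image('top'); crop(im,110,135,265,250,5,'pics/t10.png')
show((501.5,361.7,348,MPSI+90))"
```

```text
t 48.65 p [501.1 362.4 349.1] psi -173.26 w 0.5 F [-0.5 -0.1  0.5] J [ 31.   5. 102.   0.  73. -66.]
  tgt [501.5 361.7 348.  186.7] off [-0.01 -0.02  0.03] spin 0.01 rows 1.0
```

View pics/w24.png

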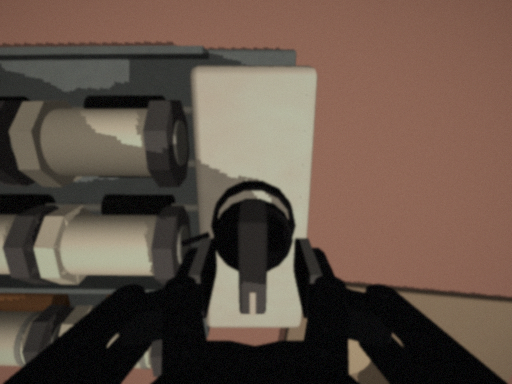

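View pics/t10.png

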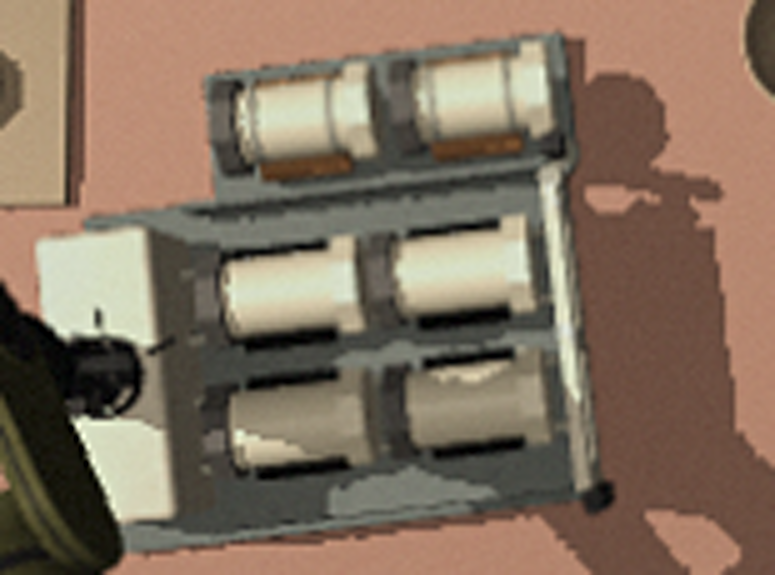

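Emit:
arm_command([
  [0, 0, 0],
  [0, 0, 0],
  [0, 0, 0],
  [0, 0, 0],
  [0, 0, 0],
  [0, 0, 0],
  [0, 0, 0],
  [0, 0, 0],
  [0, 0, 0],
  [0, 0, 0],
], spin=[0, 0, 0, 0, 0, 0, 0, 0, 0, 0], jaw=0)

```text
time_s: 49.48
ee_pos: [501.1, 362.1, 348.3]
tcp_rot: [[-0.993, -0.117, 0.0], [-0.117, 0.993, -0.001], [-0.0, -0.001, -1.0]]
wrist_force: [0.7, -4.4, 2.1]
gripper_width: 0.151
```

Emit:
arm_command([
  [0, 0, 0.04],
  [0, 0, 0.08],
  [0, 0, 0.12],
  [0, 0, 0.16],
  [0, 0, 0.2],
  [0, 0, 0.23],
  [0, 0, 0.25],
  [0, 0, 0.25],
  [0, 0, 0.25],
  [0, 0, 0.25],
], spin=[0, 0, 0, 0, 0, 0, 0, 0, 0, 0])

```text
time_s: 50.32
ee_pos: [501.1, 362.1, 339.4]
tcp_rot: [[-0.993, -0.117, 0.0], [-0.117, 0.993, -0.001], [-0.0, -0.001, -1.0]]
wrist_force: [-0.4, -6.1, 5.8]
gripper_width: 0.154
```

```bash
python3 -c "
from go import *
im=get_image('wrist'); cv2.imwrite('pics/w25.png',im['color'][:,:,::-1])
show()"
```

```text
t 50.37 p [501.1 362.1 339.4] psi -173.26 w 0.151 F [-0.6 -5.8  5.7] J [ 31.   6. 102.  -0.  72. -66.]
```

View pics/w25.png

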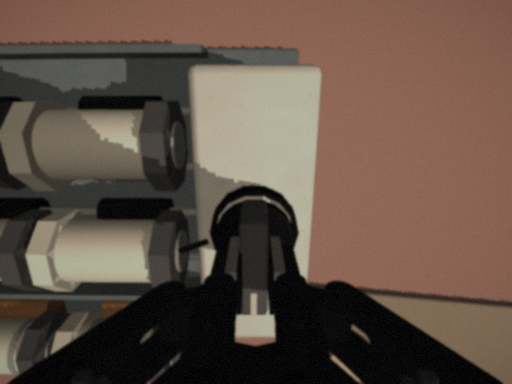

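Emit:
arm_command([
  [0, 0, 0.02],
  [0, 0, 0.02],
  [0, 0, 0.02],
  [0, 0, 0.02],
  [0, 0, 0.02],
  [0, 0, 0.02],
  [0, 0, 0.02],
  [0, 0, 0.02],
  [0, 0, 0.02],
  [0, 0, 0.02],
], spin=[0, 0.5, 1.2, 2, 2.8, 3.6, 4.4, 5.2, 6, 6.8])

```text
time_s: 51.2
ee_pos: [501.2, 362.0, 338.8]
tcp_rot: [[-0.887, 0.461, 0.001], [0.461, 0.887, -0.001], [-0.001, -0.001, -1.0]]
wrist_force: [-1.4, -8.2, 6.4]
gripper_width: 0.154
```

```bash
python3 -c "
from go import *
im=get_image('wrist'); cv2.imwrite('pics/w26.png',im['color'][:,:,::-1])
show();print(observe()['wrist_torque'])"
```

```text
t 51.25 p [501.2 362.  338.8] psi 152.4 w 0.149 F [-1.3 -5.7  4.9] J [ 31.   6. 102.  -0.  72. -31.]
[-1.22469715  0.12427231 -0.03181226]
```

View pics/w26.png

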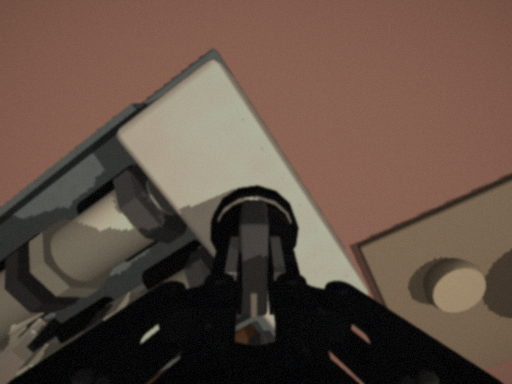

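Knob turns with the gripper (34° so far, bar still aligned at column 255). Continue to the stop.

Emit:
arm_command([
  [0, 0, 0],
  [0, 0, 0],
  [0, 0, 0],
  [0, 0, 0],
  [0, 0, 0],
  [0, 0, 0],
  [0, 0, 0],
  [0, 0, 0],
  [0, 0, 0],
  [0, 0, 0],
], spin=[0.8, 1.6, 2.4, 3.2, 4, 4.8, 5.6, 6.4, 6.8, 7])

```text
time_s: 52.08
ee_pos: [501.2, 362.0, 338.9]
tcp_rot: [[-0.464, 0.886, 0.001], [0.886, 0.464, -0.001], [-0.002, 0.0, -1.0]]
wrist_force: [-1.2, -6.6, 5.5]
gripper_width: 0.147
```

```bash
python3 -c "
from go import *
show();print(observe()['wrist_torque'])"
```

```text
t 52.08 p [501.2 362.  338.9] psi 117.67 w 0.147 F [-1.2 -6.6  5.5] J [ 31.   6. 102.  -0.  72.   3.]
[-1.35061802  0.11439949  0.12483675]
```

Emit:
arm_command([
  [0, 0, 0],
  [0, 0, 0],
  [0, 0, 0],
  [0, 0, 0],
  [0, 0, 0],
  [0, 0, 0],
  [0, 0, 0],
  [0, 0, 0],
  [0, 0, 0],
  [0, 0, 0],
], spin=[0.2, 0.4, 0.6, 0.6, 0.6, 0.6, 0.6, 0.6, 0.6, 0.6])

```text
time_s: 52.92
ee_pos: [501.1, 362.1, 338.8]
tcp_rot: [[-0.421, 0.907, 0.001], [0.907, 0.421, -0.002], [-0.002, 0.0, -1.0]]
wrist_force: [-1.1, -7.2, 6.9]
gripper_width: 0.151
```

```bash
python3 -c "
from go import *
show();print(observe()['wrist_torque'])"
```

```text
t 52.92 p [501.1 362.1 338.8] psi 114.91 w 0.151 F [-1.1 -7.2  6.9] J [ 31.   6. 102.  -0.  72.   6.]
[-1.28895744  0.15509635  0.84971667]
```

Emit:
arm_command([
  [0, 0, -0.06],
  [0, 0, -0.12],
  [0, 0, -0.18],
  [0, 0, -0.25],
  [0, 0, -0.25],
  [0, 0, -0.25],
  [0, 0, -0.25],
  [0, 0, -0.25],
  [0, 0, -0.25],
  [0, 0, -0.25],
], spin=[0, 0, 0, 0, 0, 0, 0, 0, 0, 0])

```text
time_s: 53.75
ee_pos: [501.1, 362.0, 347.6]
tcp_rot: [[-0.421, 0.907, 0.001], [0.907, 0.421, -0.002], [-0.002, 0.0, -1.0]]
wrist_force: [0.8, -6.5, 1.9]
gripper_width: 0.148
```

Emit:
arm_command([
  [0, 0, 0],
  [0, 0, 0],
  [0, 0, 0],
  [0, 0, 0],
  [0, 0, 0],
  [0, 0, -0.1],
  [0, 0, -0.4],
  [0, 0, -0.9],
  [0, 0, -1.5],
  [0, 0, -1.9],
], spin=[0, 0, 0, 0, 0, 0, 0, 0, 0, 0], jaw=0.6)

```text
time_s: 54.58
ee_pos: [501.1, 362.5, 427.2]
tcp_rot: [[-0.418, 0.908, 0.003], [0.908, 0.418, 0.002], [0.001, 0.003, -1.0]]
wrist_force: [1.5, -0.2, 0.6]
gripper_width: 0.604
```

Emit:
arm_command([
  [0, 0, 0],
  [0, 0, 0],
  [-0.2, -0.1, -0.2],
  [-0.6, -0.3, -0.3],
  [-1.1, -0.5, -0.4],
  [-1.6, -0.7, -0.4],
  [-1.7, -0.8, -0.4],
  [-1.7, -0.8, -0.4],
  [-1.7, -0.8, -0.4],
  [-1.7, -0.8, -0.4],
], spin=[0, 0, 0, 0, 0, 0, 0, 0, 0, 0])

```text
time_s: 55.42
ee_pos: [500.2, 287.5, 438.9]
tcp_rot: [[-0.419, 0.908, -0.001], [0.908, 0.419, -0.0], [0.0, -0.001, -1.0]]
wrist_force: [0.1, -0.1, -0.5]
gripper_width: 0.601
```

```bash
python3 -c "
from go import *
im=get_image('wrist'); cv2.imwrite('pics/w27.png',im['color'][:,:,::-1])
im=get_image('side'); crop(im,165,150,320,375,2.6,'pics/s12.png')
im=get_image('top'); crop(im,110,135,265,250,5,'pics/t11.png')
show()"
```

```text
t 55.57 p [500.3 287.8 439.2] psi 114.79 w 0.6 F [ 0.7 -0.3 -0.7] J [ 25.  -3. 102.   0.  81.  -0.]
```

View pics/w27.png

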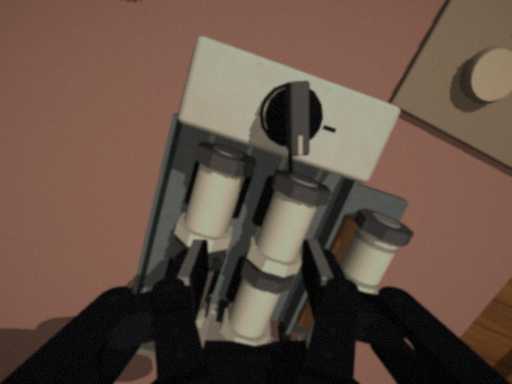

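View pics/s12.png

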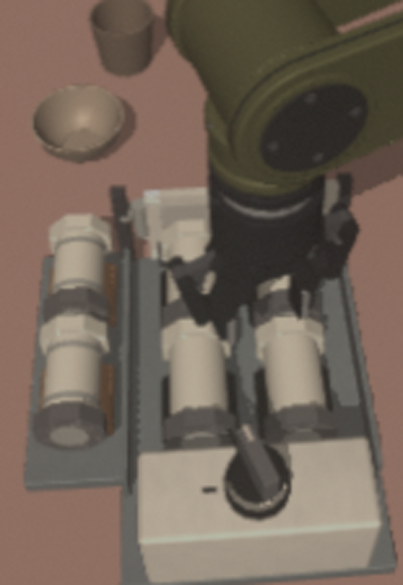

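View pics/t11.png

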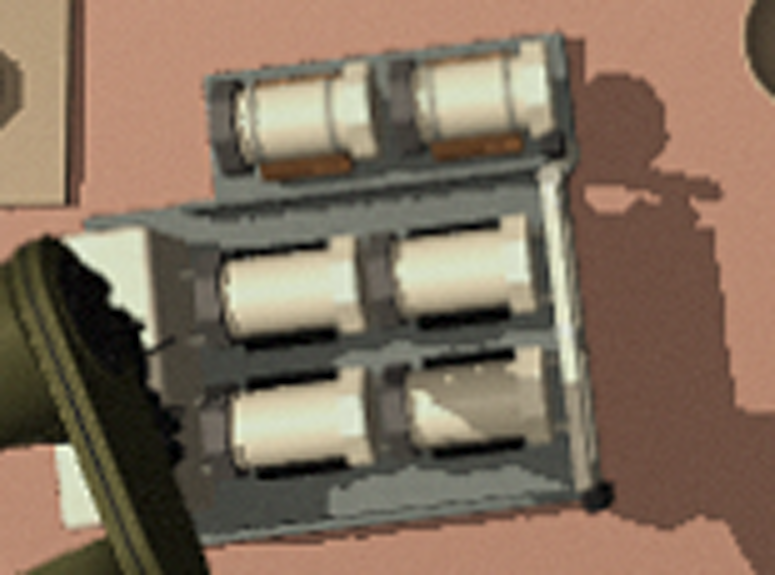

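```bash
python3 -c "
from go import *
im=get_image('top')
p=onz(im,[(586/5+110,488/5+135),(550/5+110,168/5+135)],138)
a=[tomill(q) for q in p];d=a[1]-a[0];print(np.round(a,1),np.arctan2(-d[1],d[0]))
it=[(jarpts(n,84 if 'bay' in n else 72),(0,0,255)) for n in PL]
overlay('top',it,'pics/o9.png',(110,135,265,250),5)
"
```

```text
[[-114.  -141.7]
 [ 101.4 -143.1]] 0.006429114565533784
```

View pics/o9.png

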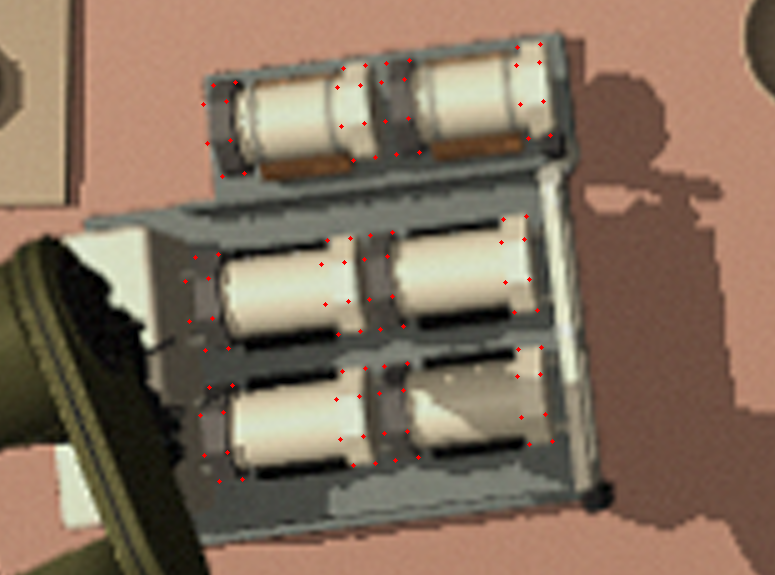

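```bash
python3 -c "
from station import *
print(sign_off())"
```

```text
the job is handed in; nothing more can be done
None
```

The job is done and handed in after about 56 s of the 210 s allowed. The hand-in reports no verdict, so what follows is from my own checks.

**What I did:**
- **Jars:** I moved the two finished jars to the rack and laid the four fresh jars in the four bays.
- **Guard door:** I pushed it shut until it met a firm stop, at about 38 N.
- **Switch:** I gripped the knob and pressed it about 9 mm. I turned it clockwise about 69° to its stop (0.85 N·m), raised it and let go.

**Last checks:**
- **Jars:** The top view shows all six lying along the rollers or dowels in their places. The closer wrist views after each placing matched fully seated heights. None looked knocked aside.
- **Guard:** The door measured about 0.006 rad, so shut.
- **Switch:** The pointer is at the run mark. Before I let go, the knob had risen back to its starting height and the force had dropped to about 2 N. I did not measure its height after letting go.
- **Bowl, mug and pot:** I saw no movement of any of them. The mug was last checked before the final fresh jar was picked up, and the robot came near it only during the jar pick-ups.

**What disagreed:**
- **Overlay shift:** In the final top view my projected jar outlines sat a few millimetres to one side of the jars, up to about 7 mm on one rack jar. I put this down mostly to calibration, because that jar looked centred on its dowels.
- **Contact with the door:** On the first push some part of the gripper rested on the door's top edge at about 14 N upward. I raised the arm and pushed again without further contact.

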